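# Open the leak tester's guarded regulator and turn it up to its stop

### The job

On the leak tester with the sloped front, squeeze the snap tab of the flip-up guard hood, lift the hood and swing it right back until it rests open by itself. Then turn the knob beneath it clockwise all the way to its end stop. Leave the hood resting fully open, let go of everything, and leave the other things on the bench where they lie.

Things in the scene. Friction and masses are not known exactly. Their poses are not given: they have to be found in the camera images.
- console: Leak tester: fixed grey box 280 mm wide (y -100 to +180 mm), its front a panel sloping at 30 degrees, 40 mm high at the front edge (x = -113 mm) and 142 mm at the back (x = +65 mm); behind it a flat ledge 134 mm high, to x = +140 mm. Origin on the table, straight below where the knob axis meets the panel; x to its back, away from the operator, y to its left, z up.
- panel_center (a point): Where the knob axis meets the panel surface, 105 mm straight above the console's origin. x points up the slope (away from the operator), y to the left, z is the panel normal = knob axis, leaning 30 degrees from vertical towards the operator. A steel catch for the snap tab, 14 mm high off the panel, stands at x = -82 to -102, y = -24 to -42 mm of this frame.
- gauge (a point): Face of a round pressure gauge, 80 mm across, standing 12 mm off the panel left of the hood. Only to be kept clear of.
- cover (a joint): Hinge of the guard hood (rad): 0 shut, grows as it swings up and back, 2.094 (120 degrees) fully open, its back wall lying on the ledge. Its weight (about 0.3 kg) shuts it below about 1.6 rad and holds it open beyond. Hood: grey plastic box with clear window, open underneath, 130 mm along the slope, 130 mm wide, 65 mm high off the panel; held shut by the snap tab.
- cover_hinge (a point): On the hinge axis, at the middle of the hood's width, on the panel surface 70 mm up the slope from the knob axis; the axis runs along the console's y. The point's axes turn with the hood: -x from the hinge to the hood's free front edge, z out of its window (the panel normal when shut), y to the left.
- cover_grip (a point): Middle of the hood's grip, 162 mm from the hinge along the hood's -x and 43 mm along its z; moves with the hood. Grip: two parallel flat ears, 6 mm thick, 28 mm apart, standing 43 mm out in front of the front wall, hood z 25 to 61 mm. Left (+y) ear fixed, outer face at y = +20 mm. Outer faces are flat, so the hood can pivot between fingertips that pinch along y.
- tab_face (a point): Middle of the outer face of the snap tab, the right-hand (-y), ridged ear of the hood's grip; at rest 20 mm to the right of cover_grip. Face 44 mm long, 36 mm high. Below it, its leg ends in a hook under the catch.
- tab (a joint): Snap tab travel (m): 0 at rest, grows as it is pressed towards the fixed ear (+y), stop at 0.009. The spring takes 3 N to start and 8.4 N at the stop. Below 0.005 the hook holds the hood shut; beyond 0.007 it is free. Pinched to the stop, the grip is 31 mm wide (40 mm at rest) and its middle lies 4.5 mm to the left of cover_grip.
- knob_grip (a point): On the knob axis, 34 mm off the panel along its normal, where to grip. Knob, under the hood: black disc 68 mm across with a straight bar grip on it, 64 mm long, 16 mm wide, from 12 to 48 mm off the panel. The point turns with the knob: x along the bar, z out along the axis.
- knob (a joint): Knob angle (rad), grows turning clockwise as seen looking at the panel; at 0 the bar's white-marked end points straight up the slope. End stop at 2.6. Stays where it is left; friction about 0.12 N m.
- piston: Bystander: upright aluminium piston, 80 mm across, 64 mm high, origin under its centre.
- micrometer: Bystander: black frame micrometer lying flat, about 140 x 65 x 20 mm, origin on the table under its spindle.
- spanner: Bystander: steel spanner lying flat, 190 mm, origin under its middle.
- cleaner: Bystander: upright can, 66 mm across, 150 mm high, origin under its centre.
- drift: Bystander: steel drift punch lying flat, 130 mm long, origin under its middle.
- rodcap: Bystander: dark steel bearing cap, 96 x 22 x 42 mm, origin under its middle.
- liner: Bystander: steel cylinder liner standing on end, 80 mm across, 70 mm high, origin under its centre.

How it is judged:
By the outcome, as a careful person would: the job done as asked, in the order asked, and still so for the second after the job is handed in, with the robot touching nothing.
It also fails if it takes over 70 s, if anything falls off the work surface, if the arm or the gripper's body presses on something with over 40 N, if the wrist force passes 120 N, or if a joint passes its speed limit or range.

### The arm

A 7-joint arm with a two-finger parallel gripper is mounted at the origin on the work surface. World frame = base frame: x ahead of the robot, y to its left, z up, the work surface at z = 0. Lengths are in m, angles in rad, forces in N, time in s.
With the tool pointing down it reaches from about 0.4 to 0.85 m from the base axis. Payload 4.5 kg.
Tool frame: the origin (TCP) lies on the centre line of the jaws, within the pads' length; the fingertips stand 11 mm ahead of it and the grasp point (between the pads) lies 8 mm behind it; z points along the fingers, y is the line along which they close (so a half turn about z gives the same grasp; the last joint's range is limited). The gripper opens to 88 mm and grips with 3 to 60 N. Pads are 18 mm wide; open, the fingers measure 123 mm over their backs; the gripper's body (75 mm by 187 mm) begins 45 mm behind the grasp point.
Start: joints at [-1.208, 0.689, -0.195, 1.565, 0.157, 0.902, -0.215], TCP at [0.202, 0.592, 0.25] pointing down, gripper open.
Joint ranges: [-3.01, 3.01], [-0.46, 2.08], [-1.47, 1.51], [0.13, 2.56], [-1, 4.14], [0.04, 2.09], [-2.66, 2.66]. Speed limits (rad/s): [2.57, 2.57, 3.14, 3.14, 3.14, 3.14, 3.14].

### API

Orientations are given as a unit quaternion [x, y, z, w].
In Python, from plant import * gives the robot as it stands. The module is installed in compiled form; this text tells all that it offers.
- The arm moves only by the tool send_rows, never from a script. Its argument "motion" is a list of rows, each an object of numbers: "x", "y", "z": the shift along the tool's x, y, z in cm; "rx", "ry", "rz": the turn, a rotation vector about the tool's x, y, z in rad; "jaw": the finger opening in cm, from 0 to 8.81. In form: [{"x": .., "y": .., "z": .., "rx": .., "ry": .., "rz": .., "jaw": ..}, ...]. A call has exactly 5 rows; each row shifts and turns the commanded pose from where the row before left it, along the tool's axes as they then stand; what a row does not reach is not made up. A row lasts 1/10 s, in which the tool goes at most 50 mm and 8.59 degrees, less where a joint would pass 70% of its speed; a pose out of reach is approached as far as the arm can. A call is refused whole if a number of a shift passes 5 or a number of a turn 0.15, either way. A call with a gripper value outside its range is refused whole. The fingers move at their own pace and stop on an object; "grip_force" is the grip in N (left out, the last holds). Time passes only in rows, so rows that do not move let the fingers close, or fill a call up. It gives the time, the measured TCP pose, the force, the opening and the grip force at its end, in the units of the state.
- get_state(): the state, without advancing time (a new reading comes with each control period).
- snapshot(name): name is "scene" or "top" or "wrist"; returns a dict with "img" (384x512x3 uint8, red, green, blue), "vertical_fov" (degrees; the focal length in pixels is half the picture's height over the tangent of half this angle, whatever the lens; pixels are square), "cx", "cy" (the principal point, pixels), "extrinsics" (4x4, takes a point from camera to world coordinates). Camera axes: x right, y up, looking along -z (the intrinsics and any distortion apply to the point x, -y, -z); pixel columns grow to the right and rows downward; lengths in m; the calibration is good to about 2 mm. A picture is of the moment at which its call begins. There is no depth.
- finish_job(): hands the job in; it is judged then, once.
The state is a dict: "clock": time; "q": joint angles; "qd": joint speeds; "joint_torque": joint torques, N m; "tool_pos": TCP position; "eef_rot": TCP orientation; "contact_force": force on the tool from outside, world axes, zero at the start; "moment": the same for the moment, N m; "opening": opening from 0.0 (shut) to 1.0 (fully open); "finger_force": force on a finger pad.
Only numpy, scipy, OpenCV 4.12 (cv2) and the standard library are available. Lean on these libraries where they do the work, as an engineer would, in place of code of your own. Each camera call takes 0.05 s, during which the arm holds its last target. There are 200 camera calls.

## Working session

There is one attempt and no reset: what is moved stays moved. The work goes in short steps, Python scripts to look and compute and a tool call to move; the robot and the scene stay as the last step left them, time stands still between calls to the robot, and variables do not carry over. Pictures are saved under pics/ and viewed, at most 10 in all, crops included, and the job is handed in when it is done.

Besides the shell and the picture viewer there is one more tool, called after ">>>" as name(argument=value, ...), one argument or row to a line, values as JSON. send_rows: Moves the arm, as the interface text tells. Its arguments: {"type":"object","properties":{"motion":{"type":"array"},"grip_force":{"type":"number"}},"required":["motion"]}

```bash
mkdir -p pics; python3 - <<'E'
from plant import *
import cv2,numpy as np
for n in ("scene","top"):
    s=snapshot(n); cv2.imwrite(f"pics/{n}1.png",cv2.resize(s["img"][:,:,::-1],(768,576),interpolation=cv2.INTER_CUBIC))
    print(n,{k:(np.round(v,4).tolist() if k!="img" else 0) for k,v in s.items()})
print(get_state())
E
```

```text
scene {'img': 0, 'vertical_fov': 54.4617, 'cx': 262.7113, 'cy': 187.773, 'extrinsics': [[-0.7682, -0.4048, 0.4961, 1.1279], [0.64, -0.4635, 0.6128, 0.7572], [-0.0181, 0.7883, 0.6151, 0.8933], [0.0, 0.0, 0.0, 1.0]]}
top {'img': 0, 'vertical_fov': 50.6162, 'cx': 255.8296, 'cy': 188.1967, 'extrinsics': [[-0.0229, 0.9971, -0.0721, 0.4179], [-0.9995, -0.0243, -0.019, -0.0715], [-0.0207, 0.0717, 0.9972, 1.3042], [0.0, 0.0, 0.0, 1.0]]}
{'clock': 0.1, 'q': array([-1.20818986,  0.68987751, -0.19454648,  1.56622499,  0.15728152,
        0.90245965, -0.21511105]), 'qd': array([ 0.00219132, -0.00174197, -0.00026065, -0.00070786,  0.00034467,
       -0.00060216, -0.00021912]), 'joint_torque': array([-2.60053326e-03, -5.28507793e+01, -1.27128571e+00, -1.53837955e+01,
       -5.25306934e-02,  2.00238384e-03,  3.70522514e-05]), 'tool_pos': array([0.20166931, 0.59100905, 0.24900898]), 'eef_rot': array([ 1.63627920e-01,  9.86521809e-01, -7.84921784e-04, -8.93619931e-05]), 'contact_force': array([ 0.70599403, -0.21204139,  1.26360458]), 'moment': array([-0.00694985, -0.03586687, -0.03402255]), 'finger_force': 0.0, 'opening': 0.9979490297719336}
```

View pics/scene1.png

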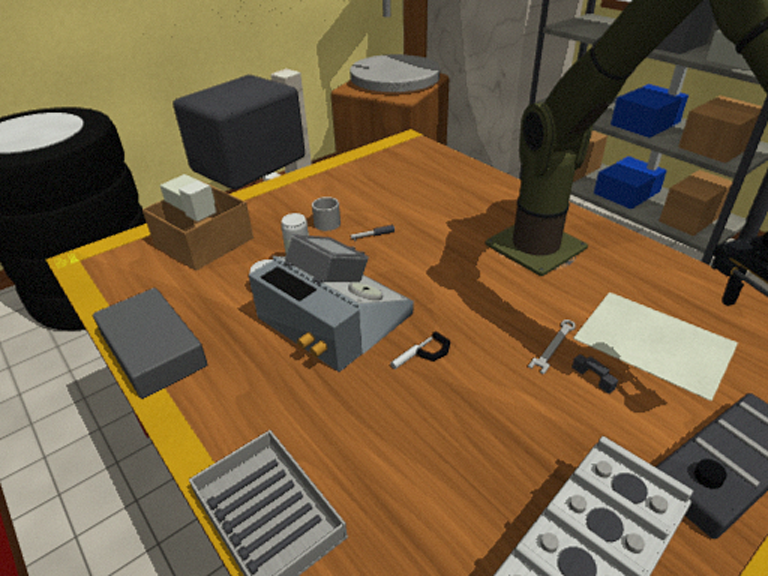

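View pics/top1.png

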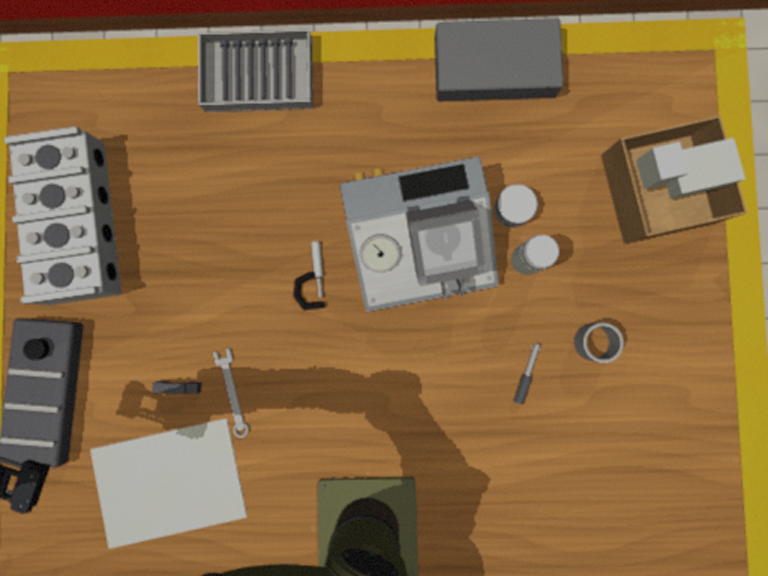

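The top view shows the console at about (342–497, 157–310), with the hood's grip facing the robot at (455, 287). The scene view shows the console at (250–410, 235–368). Next I'll crop both for precise corners.

```bash
python3 - <<'E'
from plant import *
import cv2,numpy as np
for n,(u,v,w,h) in {"top":(218,96,125,120),"scene":(160,145,125,105)}.items():
    s=snapshot(n); c=s["img"][v:v+h,u:u+w,::-1]; cv2.imwrite(f"pics/{n}2.png",cv2.resize(c,None,fx=5,fy=5,interpolation=cv2.INTER_CUBIC))
E
```

```text
(no output)
```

View pics/top2.png

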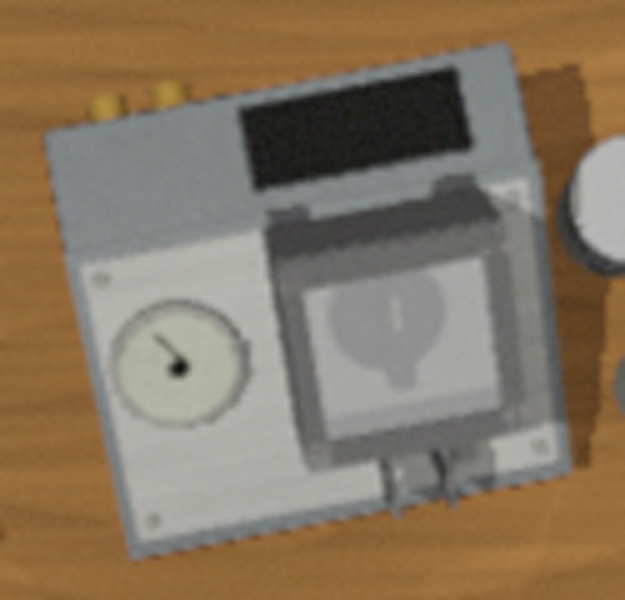

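View pics/scene2.png

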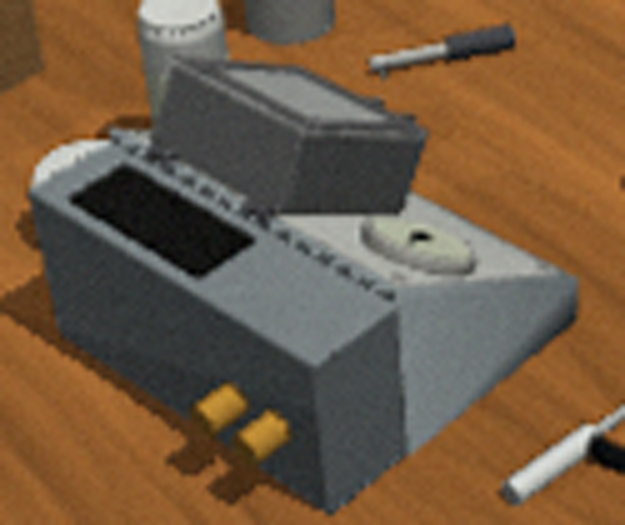

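The top crop gives these console corners: back-left (47,133), back-right (508,44), front-left (135,556), front-right (570,468). The scene crop gives back-left top (315,365), back-left bottom (330,512), back-right top (33,193) and left-front top (577,280).

```bash
cat > h.py <<'E'
from plant import *
import cv2,numpy as np
from scipy.spatial.transform import Rotation as R
def proj(s,P):
    E=s["extrinsics"]; p=(np.asarray(P)-E[:3,3])@E[:3,:3]
    f=192/np.tan(np.radians(s["vertical_fov"])/2)
    return np.c_[s["cx"]+f*p[:,0]/-p[:,2], s["cy"]-f*p[:,1]/-p[:,2]]
E
python3 - <<'E'
from h import *
from scipy.optimize import least_squares
import itertools
S={n:snapshot(n) for n in("top","scene")}
h=lambda x,y,z:(x/1000,y/1000,z/1000)
c,s=np.cos(np.pi/6),np.sin(np.pi/6)
pc=lambda x,y,z:h(c*x-s*z,y,105+s*x+c*z)
D=[("top",47,133,h(140,180,134)),("top",508,44,h(140,-100,134)),("top",135,556,h(-113,180,40)),("top",570,468,h(-113,-100,40)),
("scene",315,365,h(140,180,134)),("scene",330,512,h(140,180,0)),("scene",33,193,h(140,-100,134)),("scene",577,280,h(-113,180,40)),("scene",60,335,h(140,-100,0)),
("top",307,470,pc(-60,65,65)),("top",520,430,pc(-60,-65,65))]
off={"top":(218,96),"scene":(160,145)}
def res(p):
    r=[]
    for n,u,v,P in D:
        W=R.from_euler("z",p[2]).apply(P)+[p[0],p[1],0]
        q=proj(S[n],[W])[0]; r.append(q-((u+.5)/5-.5+off[n][0],(v+.5)/5-.5+off[n][1]))
    return np.array(r)
f=least_squares(lambda p:res(p).ravel(),[.6,-.15,.15],loss="soft_l1")
print(f.x.round(4)); print(res(f.x).round(2))
E
```

```text
[ 0.5912 -0.1665  0.1638]
[[-1.06 -0.53]
 [ 0.76 -0.7 ]
 [-1.19  0.6 ]
 [ 0.28  1.42]
 [ 0.07  0.12]
 [ 0.56  1.38]
 [-1.18 -1.14]
 [ 0.78 -0.46]
 [ 0.04 -0.04]
 [ 0.04 -0.08]
 [ 1.64 -0.47]]
```

```bash
cat >> h.py <<'E'
C=np.array([.5912,-.1665,.1638])           # console x,y,yaw
RC=R.from_euler("z",C[2]); TILT=R.from_euler("y",-np.pi/6)   # panel axes in console
def panel(x,y,z):                          # mm in panel_center frame -> world m
    return RC.apply(TILT.apply(np.array([x,y,z])/1000)+[0,0,.105])+[C[0],C[1],0]
def tool(up):                              # tool x fwd, y = console -y, tool 'up' axis at angle (deg) from console +x
    a=np.radians(up); z=-np.array([np.cos(a),0,np.sin(a)]); y=np.array([0,-1.,0])
    return RC*R.from_matrix(np.c_[np.cross(y,z),y,z])
def plan(p,r,way,N):
    """way: list of (pos,rot,n rows); prints rounded rows, integrating rounding"""
    out=[]
    for P,Q,n in way:
        p0,r0=p,r; d=(r0.inv()*Q).as_rotvec()
        for i in range(1,n+1):
            tp=p0+(P-p0)*i/n; tr=r0*R.from_rotvec(d*i/n)
            s=np.round(r.inv().apply(tp-p)*100,2); w=np.round((r.inv()*tr).as_rotvec(),3)
            out.append((s,w)); p=p+r.apply(s/100); r=r*R.from_rotvec(w)
    for i,(s,w) in enumerate(out):
        if i%5==0: print()
        print(s.tolist(),w.tolist())
    print("end",p.round(4)); return p,r
def cur():
    s=get_state(); return s["tool_pos"],R.from_quat(s["eef_rot"])
E
python3 - <<'E'
from h import *
p,r=cur()
yaw=lambda d:R.from_euler("z",d,degrees=True)*r
T=tool(120)
print(panel(-92,4.5,35),panel(-92,4.5,180))
mid=R.from_rotvec([0,0,np.radians(-76)])*r
d=np.array([.45,.22,.28])
end=tool(90)
plan(p,r,[(d,mid,10),(panel(-92,4.5,180),end,10),(panel(-92,4.5,140),T,5)],0)
E
```

```text
[ 0.49459256 -0.17790631  0.08931089] [ 0.42306299 -0.18972878  0.21488457]

[-3.55, -2.71, -0.3] [0.0, 0.0, 0.133]
[-3.88, -2.22, -0.31] [0.0, 0.0, 0.132]
[-4.13, -1.69, -0.3] [0.0, 0.0, 0.133]
[-4.32, -1.13, -0.3] [0.0, 0.0, 0.133]
[-4.44, -0.54, -0.31] [0.0, 0.0, 0.132]

[-4.46, 0.05, -0.3] [0.0, 0.0, 0.133]
[-4.43, 0.63, -0.31] [0.0, 0.0, 0.133]
[-4.29, 1.22, -0.3] [0.0, 0.0, 0.132]
[-4.1, 1.77, -0.3] [0.0, 0.001, 0.133]
[-3.83, 2.31, -0.31] [0.0, -0.0, 0.132]

[-4.11, 0.07, 0.65] [-0.0, -0.0, 0.132]
[-4.06, 0.62, 0.65] [-0.0, -0.0, 0.133]
[-3.94, 1.15, 0.65] [-0.0, -0.0, 0.132]
[-3.76, 1.65, 0.65] [-0.0, -0.0, 0.132]
[-3.5, 2.14, 0.65] [-0.0, -0.0, 0.133]

[-3.2, 2.58, 0.65] [-0.0, 0.0, 0.132]
[-2.82, 2.98, 0.65] [-0.0, 0.0, 0.132]
[-2.41, 3.33, 0.65] [-0.0, 0.0, 0.132]
[-1.95, 3.61, 0.65] [-0.0, 0.0, 0.133]
[-1.45, 3.84, 0.64] [-0.0, 0.0, 0.132]

[0.4, 0.0, 0.69] [-0.0, 0.105, -0.0]
[0.33, 0.0, 0.74] [-0.0, 0.105, -0.0]
[0.24, 0.0, 0.76] [-0.0, 0.104, -0.0]
[0.17, 0.0, 0.78] [-0.0, 0.105, -0.0]
[0.08, 0.0, 0.8] [-0.0, 0.105, -0.0]
end [ 0.4428 -0.1864  0.1802]
```

>>> send_rows(
  motion=[
    {"x":-3.6,"y":-2.7,"z":-0.3,"rz":0.132,"jaw":8.8},
    {"x":-3.9,"y":-2.2,"z":-0.3,"rz":0.132,"jaw":8.8},
    {"x":-4.1,"y":-1.7,"z":-0.3,"rz":0.132,"jaw":8.8},
    {"x":-4.3,"y":-1.1,"z":-0.3,"rz":0.132,"jaw":8.8},
    {"x":-4.4,"y":-0.5,"z":-0.3,"rz":0.132,"jaw":8.8},
  ],
)

```text
schema error: expected keys x, y, z, rx, ry, rz, jaw
```

>>> send_rows(
  motion=[
    {"x":-4.4,"y":0.1,"z":-0.3,"rz":0.132,"jaw":8.8},
    {"x":-4.4,"y":0.6,"z":-0.3,"rz":0.132,"jaw":8.8},
    {"x":-4.3,"y":1.2,"z":-0.3,"rz":0.132,"jaw":8.8},
    {"x":-4.1,"y":1.8,"z":-0.3,"rz":0.132,"jaw":8.8},
    {"x":-3.8,"y":2.3,"z":-0.3,"rz":0.132,"jaw":8.8},
  ],
)

```text
schema error: expected keys x, y, z, rx, ry, rz, jaw
```

>>> send_rows(
  motion=[
    {"x":-4.1,"y":0.1,"z":0.6,"rz":0.132,"jaw":8.8},
    {"x":-4.1,"y":0.6,"z":0.6,"rz":0.132,"jaw":8.8},
    {"x":-3.9,"y":1.2,"z":0.6,"rz":0.132,"jaw":8.8},
    {"x":-3.8,"y":1.6,"z":0.6,"rz":0.132,"jaw":8.8},
    {"x":-3.5,"y":2.1,"z":0.6,"rz":0.132,"jaw":8.8},
  ],
)

```text
schema error: expected keys x, y, z, rx, ry, rz, jaw
```

Every row needs all seven keys.

>>> send_rows(
  motion=[
    {"x":-3.6,"y":-2.7,"z":-0.3,"rx":0,"ry":0,"rz":0.132,"jaw":8.8},
    {"x":-3.9,"y":-2.2,"z":-0.3,"rx":0,"ry":0,"rz":0.132,"jaw":8.8},
    {"x":-4.1,"y":-1.7,"z":-0.3,"rx":0,"ry":0,"rz":0.132,"jaw":8.8},
    {"x":-4.3,"y":-1.1,"z":-0.3,"rx":0,"ry":0,"rz":0.132,"jaw":8.8},
    {"x":-4.4,"y":-0.5,"z":-0.3,"rx":0,"ry":0,"rz":0.132,"jaw":8.8},
  ],
)

```text
clock: 0.8
tool_pos: [0.3275, 0.4055, 0.265]
eef_rot: [0.477, 0.879, 0.0, 0.0]
contact_force: [0.4, 0.2, -0.1]
opening: 1.0
finger_force: 0.0
```

>>> send_rows(
  motion=[
    {"x":-4.4,"y":0.1,"z":-0.3,"rx":0,"ry":0,"rz":0.132,"jaw":8.8},
    {"x":-4.4,"y":0.6,"z":-0.3,"rx":0,"ry":0,"rz":0.132,"jaw":8.8},
    {"x":-4.3,"y":1.2,"z":-0.3,"rx":0,"ry":0,"rz":0.132,"jaw":8.8},
    {"x":-4.1,"y":1.8,"z":-0.3,"rx":0,"ry":0,"rz":0.132,"jaw":8.8},
    {"x":-3.8,"y":2.3,"z":-0.3,"rx":0,"ry":0,"rz":0.132,"jaw":8.8},
  ],
)

```text
clock: 1.3
tool_pos: [0.4522, 0.2216, 0.2801]
eef_rot: [0.736, 0.677, 0.0, -0.0]
contact_force: [0.1, 0.2, -0.4]
opening: 0.996
finger_force: 0.0
```

Tracking is exact, so I'll continue.

>>> send_rows(
  motion=[
    {"x":-4.1,"y":0.1,"z":0.6,"rx":0,"ry":0,"rz":0.132,"jaw":8.8},
    {"x":-4.1,"y":0.6,"z":0.6,"rx":0,"ry":0,"rz":0.132,"jaw":8.8},
    {"x":-3.9,"y":1.2,"z":0.6,"rx":0,"ry":0,"rz":0.132,"jaw":8.8},
    {"x":-3.8,"y":1.6,"z":0.6,"rx":0,"ry":0,"rz":0.132,"jaw":8.8},
    {"x":-3.5,"y":2.1,"z":0.6,"rx":0,"ry":0,"rz":0.132,"jaw":8.8},
  ],
)

```text
clock: 1.8
tool_pos: [0.4389, 0.0167, 0.2497]
eef_rot: [0.916, 0.402, 0.0, 0.0]
contact_force: [1.5, -1.5, -0.1]
opening: 1.0
finger_force: 0.0
```

>>> send_rows(
  motion=[
    {"x":-3.2,"y":2.6,"z":0.6,"rx":0,"ry":0,"rz":0.132,"jaw":8.8},
    {"x":-2.8,"y":3.0,"z":0.6,"rx":0,"ry":0,"rz":0.132,"jaw":8.8},
    {"x":-2.4,"y":3.3,"z":0.6,"rx":0,"ry":0,"rz":0.132,"jaw":8.8},
    {"x":-2.0,"y":3.6,"z":0.6,"rx":0,"ry":0,"rz":0.132,"jaw":8.8},
    {"x":-1.5,"y":3.8,"z":0.6,"rx":0,"ry":0,"rz":0.132,"jaw":8.8},
  ],
)

```text
clock: 2.3
tool_pos: [0.4264, -0.1881, 0.2196]
eef_rot: [0.996, 0.084, 0.0, -0.0]
contact_force: [1.6, -0.3, 0.2]
opening: 0.996
finger_force: 0.0
```

>>> send_rows(
  motion=[
    {"x":0.3,"y":0,"z":0.3,"rx":0,"ry":0.105,"rz":0,"jaw":8.8},
    {"x":0.3,"y":0,"z":0.3,"rx":0,"ry":0.105,"rz":0,"jaw":8.8},
    {"x":0.2,"y":0,"z":0.3,"rx":0,"ry":0.104,"rz":0,"jaw":8.8},
    {"x":0.2,"y":0,"z":0.3,"rx":0,"ry":0.105,"rz":0,"jaw":8.8},
    {"x":0.1,"y":0,"z":0.3,"rx":0,"ry":0.105,"rz":0,"jaw":8.8},
  ],
)

```text
clock: 2.8
tool_pos: [0.4478, -0.1936, 0.2289]
eef_rot: [0.971, 0.089, 0.219, -0.035]
contact_force: [1.9, -0.8, -0.8]
opening: 1.001
finger_force: 0.0
```

```bash
python3 - <<'E'
from h import *
p,r=cur(); print(p,r.as_quat(),tool(120).as_quat(), get_state()["q"].round(2))
s=snapshot("wrist"); np.savez("w1.npz",**s)
print(s["vertical_fov"],s["cx"],s["cy"])
I=cv2.resize(s["img"][:,:,::-1],(768,576),interpolation=cv2.INTER_CUBIC)
cv2.imwrite("pics/w1.png",I)
for z in(25,61):
  for y in(20,-20):
    for x in (-71,-113): print(x,y,z,(proj(s,[panel(x,y,z)])*1.5).round(0))
E
```

```text
[ 0.44780034 -0.19362868  0.22892885] [ 0.9710212   0.08914925  0.21893408 -0.03518678] [ 0.96268811  0.07902092  0.2579515  -0.02117359] [ 0.83  0.54 -0.49  2.28 -1.    0.04  0.05]
63.26604381046647 255.40738643156814 189.7119601184217
-71 20 25 [[357. 258.]]
-113 20 25 [[357. 318.]]
-71 -20 25 [[420. 259.]]
-113 -20 25 [[417. 319.]]
-71 20 61 [[351. 277.]]
-113 20 61 [[352. 343.]]
-71 -20 61 [[422. 279.]]
-113 -20 61 [[419. 345.]]
```

View pics/w1.png

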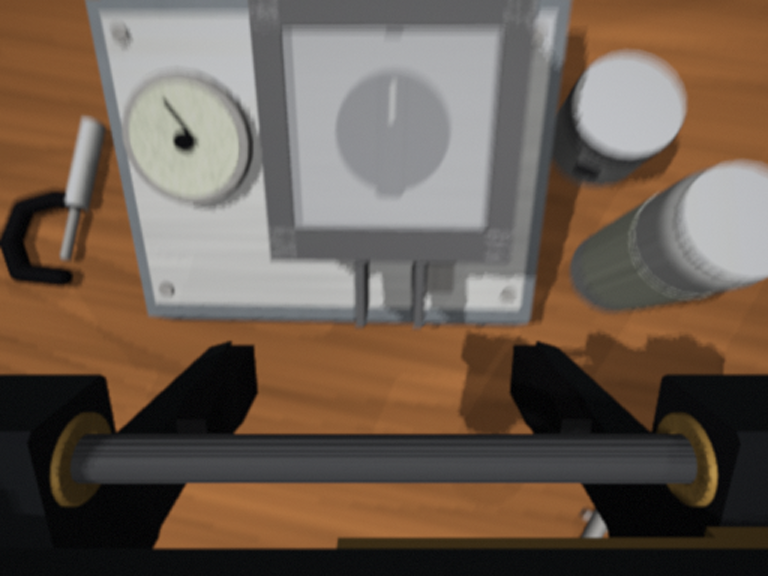

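The wrist view shows the ears at columns 355–368 and 413–425, rows 260–325. The console's front corners are at (149,317) and (531,323), and the knob disc is centred near (393,128) with its white mark up-slope. The prediction is off by about 1 cm fore-aft, so I'll refit.

```bash
cat > fit.py <<'E'
from h import *
from scipy.optimize import least_squares
h=lambda x,y,z:(x/1000,y/1000,z/1000)
c,s=np.cos(np.pi/6),np.sin(np.pi/6)
pc=lambda x,y,z:h(c*x-s*z,y,105+s*x+c*z)
w=dict(np.load("w1.npz"))
D=[(149,317,h(-113,180,40)),(531,322,h(-113,-100,40)),(356,325,pc(-113,20,61)),(425,325,pc(-113,-20,61)),(271,258,pc(-60,65,65)),(393,128,pc(0,0,12))]
def res(p):
    W=R.from_euler("z",p[2]).apply([d[2] for d in D])+[p[0],p[1],0]
    return proj(w,W)-[((u+.5)/1.5-.5,(v+.5)/1.5-.5) for u,v,_ in D]
f=least_squares(lambda p:res(p).ravel(),[.6,-.15,.15])
print(f.x.round(4)); print(res(f.x).round(1))
p0=w["extrinsics"][:3,3]; print("cam",p0, w["extrinsics"][:3,:3].round(3))
# also allow focal scale k1 distortion
def res2(p):
    q=proj(w,R.from_euler("z",p[2]).apply([d[2] for d in D])+[p[0],p[1],0])
    f0=192/np.tan(np.radians(w["vertical_fov"])/2); c0=np.array([w["cx"],w["cy"]]); n=(q-c0)/f0
    q=c0+f0*n*(1+p[3]*(n**2).sum(1,keepdims=True))
    return q-[((u+.5)/1.5-.5,(v+.5)/1.5-.5) for u,v,_ in D]
f=least_squares(lambda p:res2(p).ravel(),[.6,-.15,.15,0])
print(f.x.round(4)); print(res2(f.x).round(1))
E
python3 fit.py
```

```text
[ 0.5985 -0.1649  0.1888]
[[ 0.9 -0.7]
 [-0.9 -4.3]
 [ 1.   4.7]
 [-0.5  4.7]
 [ 1.1 -5.7]
 [-1.7  0.9]]
cam [ 0.45777327 -0.19600288  0.38211523] [[ 0.19   0.971 -0.147]
 [-0.981  0.183 -0.059]
 [-0.03   0.156  0.987]]
[ 0.5985 -0.1651  0.1885  0.0355]
[[-0.4 -0.6]
 [-0.4 -4.1]
 [ 1.1  4.7]
 [-0.3  4.8]
 [ 1.1 -5.7]
 [-1.5  0.5]]
```

```bash
cat > fit.py <<'E'
from h import *
from scipy.optimize import least_squares
h=lambda x,y,z:(x/1000,y/1000,z/1000)
c,s=np.cos(np.pi/6),np.sin(np.pi/6)
pc=lambda x,y,z:h(c*x-s*z,y,105+s*x+c*z)
S={n:snapshot(n) for n in("top","scene")}; S["wrist"]=dict(np.load("w1.npz"))
off={"top":(218,96,5),"scene":(160,145,5),"wrist":(0,0,1.5)}
D=[("top",47,133,h(140,180,134)),("top",508,44,h(140,-100,134)),("top",135,556,h(-113,180,0)),("top",570,468,h(-113,-100,0)),
("scene",315,365,h(140,180,134)),("scene",330,512,h(140,180,0)),("scene",33,193,h(140,-100,134)),("scene",577,280,h(-113,180,40)),
("top",307,470,pc(-70,65,65)),
("wrist",149,317,h(-113,180,0)),("wrist",531,322,h(-113,-100,0)),("wrist",356,325,pc(-113,20,61)),("wrist",425,325,pc(-113,-20,61)),("wrist",271,258,pc(-70,65,65)),("wrist",393,128,pc(0,0,12))]
def res(p,only=None):
    r=[]
    for n,u,v,P in D:
        if only and n!=only: continue
        q=proj(S[n],[R.from_euler("z",p[2]).apply(P)+[p[0],p[1],0]])[0]
        x,y,k=off[n]; r.append(q-((u+.5)/k-.5+x,(v+.5)/k-.5+y))
    return np.array(r)
for o in ("wrist","top","scene",None):
    f=least_squares(lambda p:res(p,o).ravel(),[.6,-.15,.15],loss="soft_l1"); print(o,f.x.round(4)); print(res(f.x,o).round(1).tolist())
E
python3 fit.py
```

```text
wrist [ 0.6017 -0.1656  0.1738]
[[17.7, -2.4], [-10.5, -2.5], [0.3, 1.0], [-1.3, 1.7], [2.3, 1.1], [-0.5, -2.2]]
top [ 0.595  -0.1675  0.1752]
[[-1.1, -1.0], [0.5, -2.3], [0.3, 0.3], [-1.2, 0.6], [1.3, 1.8]]
scene [ 0.5908 -0.1671  0.1609]
[[-0.2, -0.0], [0.4, 1.2], [-1.2, -1.4], [0.7, -0.5]]
None [ 0.5997 -0.1657  0.1772]
[[-1.8, -2.4], [-0.3, -3.9], [-0.2, -1.1], [-1.8, -0.9], [-1.1, 1.4], [-0.5, 2.6], [-3.3, 0.3], [-0.8, 0.1], [0.7, 0.3], [17.6, -0.3], [-10.3, -1.2], [0.4, 3.3], [-1.0, 3.8], [2.3, 3.6], [-0.7, -0.2]]
```

```bash
python3 - <<'E'
from h import *
w=dict(np.load("w1.npz")); c=w["img"][130:225,85:365,::-1]
cv2.imwrite("pics/w1c.png",cv2.resize(c,None,fx=2.8,fy=2.8*2.2,interpolation=cv2.INTER_CUBIC))
E
```

```text
(no output)
```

View pics/w1c.png

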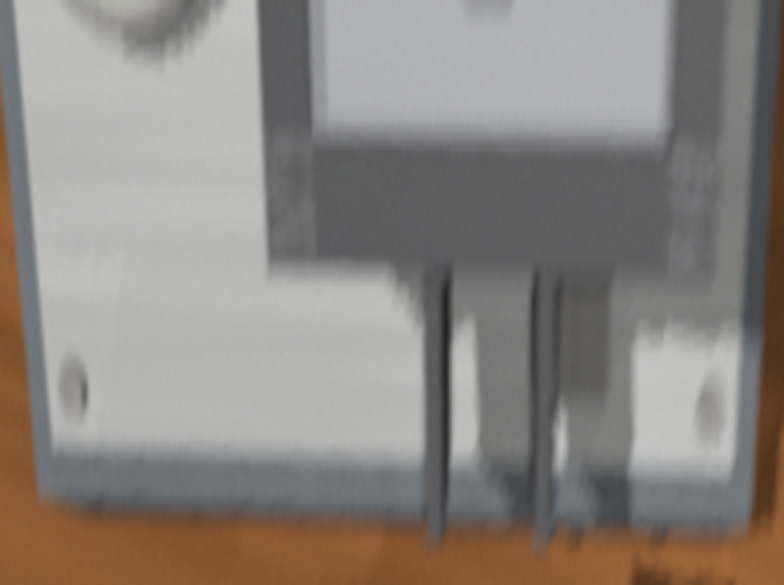

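The enlarged crop gives front corners (40,500) and (748,525), ear front ends (427,545) and (552,548), hood front corners (268,270) and (714,285), and catch front corners (565,395) and (605,395).

```bash
python3 - <<'E'
t=open("fit.py").read()
i=t.index('("wrist",149'); j=t.index("]\ndef res")
t=t[:i]+'''("w",40,500,h(-113,180,40)),("w",748,525,h(-113,-100,40)),("w",427,545,pc(-113,20,61)),("w",552,548,pc(-113,-20,61)),("w",268,270,pc(-70,65,65)),("w",714,285,pc(-70,-65,65)),("w",565,395,pc(-102,-24,14)),("w",605,395,pc(-102,-42,14))'''+t[j:]
t=t.replace('S["wrist"]','S["w"]').replace('"wrist":(0,0,1.5)','"w":(85,130,2.8)').replace('("wrist",','("w",')
t=t.replace("x,y,k=off[n]; r.append(q-((u+.5)/k-.5+x,(v+.5)/k-.5+y))","x,y,k=off[n]; k2=6.16 if n=='w' else k; r.append(q-((u+.5)/k-.5+x,(v+.5)/k2-.5+y))")
t=t.replace('h(-113,180,0)','h(-113,180,40)').replace('h(-113,-100,0)','h(-113,-100,40)')
open("fit.py","w").write(t)
E
python3 fit.py
```

```text
w [ 0.5997 -0.1656  0.1745]
[[0.7, -3.6], [0.4, -4.3], [-0.1, 1.6], [-0.3, 1.8], [1.9, 1.8], [-2.1, 0.9], [-2.7, -3.7], [0.7, -3.5]]
top [ 0.5935 -0.1666  0.1709]
[[-1.3, -0.8], [0.4, -1.7], [-0.9, 0.2], [0.5, 0.4], [0.8, 2.3]]
scene [ 0.5908 -0.1671  0.1609]
[[-0.2, -0.0], [0.4, 1.2], [-1.2, -1.4], [0.7, -0.5]]
None [ 0.5972 -0.1658  0.1769]
[[-1.8, -1.6], [-0.3, -3.0], [-0.9, -0.7], [0.4, -1.0], [-0.4, 1.0], [0.1, 2.3], [-2.6, 0.0], [-0.3, -0.2], [0.7, 1.1], [0.5, -1.0], [0.5, -2.2], [-0.1, 4.4], [-0.2, 4.5], [1.7, 4.9], [-2.0, 3.7], [-2.7, -1.3], [0.7, -1.2]]
```

```bash
sed -i 's/^C=.*/C=np.array([.597,-.1657,.173])/' h.py; python3 - <<'E'
from h import *
p,r=cur(); print((RC.inv()*r).as_matrix().round(3))
T=tool(106); z=T.apply([0,0,1])
g=panel(-93,4.5,46)+.008*z
print(g)
p,r=plan(p,r,[(g-.06*z,T,5),(g,T,5)],0)
E
```

```text
[[ 0.903  0.012  0.429]
 [-0.001 -1.     0.03 ]
 [ 0.429 -0.028 -0.903]]
[ 0.49640277 -0.17871086  0.09064708]

[-0.09, -0.1, 1.74] [-0.006, -0.033, 0.0]
[-0.04, -0.11, 1.74] [-0.006, -0.033, 0.001]
[0.03, -0.12, 1.74] [-0.006, -0.032, 0.0]
[0.07, -0.12, 1.74] [-0.006, -0.033, 0.0]
[0.14, -0.14, 1.73] [-0.006, -0.033, 0.001]

[-0.0, -0.0, 1.2] [-0.0, -0.0, -0.0]
[-0.0, -0.0, 1.2] [-0.0, -0.0, -0.0]
[-0.0, -0.0, 1.2] [-0.0, -0.0, -0.0]
[-0.0, -0.0, 1.2] [-0.0, -0.0, -0.0]
[-0.0, -0.0, 1.2] [-0.0, -0.0, -0.0]
end [ 0.4964 -0.1787  0.0907]
```

>>> send_rows(
  motion=[
    {"x":-0.1,"y":-0.1,"z":1.7,"rx":-0.006,"ry":-0.033,"rz":0,"jaw":8.8},
    {"x":0,"y":-0.1,"z":1.7,"rx":-0.006,"ry":-0.033,"rz":0,"jaw":8.8},
    {"x":0,"y":-0.1,"z":1.7,"rx":-0.006,"ry":-0.033,"rz":0,"jaw":8.8},
    {"x":0.1,"y":-0.1,"z":1.7,"rx":-0.006,"ry":-0.033,"rz":0,"jaw":8.8},
    {"x":0.1,"y":-0.2,"z":1.7,"rx":-0.006,"ry":-0.033,"rz":0,"jaw":8.8},
  ],
)

```text
clock: 3.55
tool_pos: [0.4814, -0.1798, 0.1513]
eef_rot: [0.986, 0.09, 0.137, -0.012]
contact_force: [-0.8, 0.7, 0.1]
opening: 0.996
finger_force: 0.0
```

```bash
python3 - <<'E'
from h import *
p,r=cur(); print((RC.inv()*r).as_matrix().round(3), get_state()["q"].round(2))
T=tool(106); z=T.apply([0,0,1])
g=panel(-93,4.5,46)+.008*z
p,r=plan(p,r,[(g,T,5)],0)
s=snapshot("wrist"); np.savez("w2.npz",**s)
cv2.imwrite("pics/w2.png",s["img"][:,:,::-1])
for x,y,z in [(-113,20,61),(-113,-20,61),(-70,65,65),(-102,-42,14)]: print(proj(s,[panel(x,y,z)]).round(1))
E
```

```text
[[ 0.962  0.009  0.272]
 [ 0.009 -1.     0.001]
 [ 0.272  0.002 -0.962]] [ 0.44  0.67 -0.14  2.2  -1.    0.06 -0.05]

[-0.04, 0.03, 1.25] [-0.0, 0.001, 0.002]
[-0.04, 0.03, 1.25] [-0.0, 0.001, 0.002]
[-0.05, 0.03, 1.25] [-0.0, 0.0, 0.001]
[-0.04, 0.04, 1.25] [-0.0, 0.001, 0.002]
[-0.05, 0.03, 1.25] [-0.001, 0.001, 0.002]
end [ 0.4964 -0.1787  0.0906]
[[234.2 258.7]]
[[296.4 259.3]]
[[151.4 205.8]]
[[319.9 204.8]]
```

View pics/w2.png

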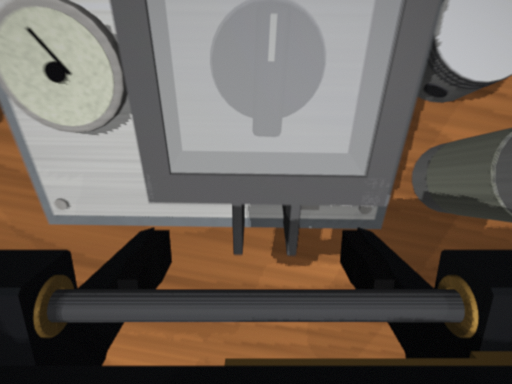

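Ears are at columns 233–244 and 285–299 with front ends at row 256, which is within about 2 mm of the prediction. Descending, then pinching.

>>> send_rows(
  motion=[
    {"x":0,"y":0.03,"z":1.25,"rx":0,"ry":0,"rz":0.002,"jaw":8.8},
    {"x":0,"y":0.03,"z":1.25,"rx":0,"ry":0,"rz":0.002,"jaw":8.8},
    {"x":0,"y":0.03,"z":1.25,"rx":0,"ry":0,"rz":0.002,"jaw":8.8},
    {"x":0,"y":0.03,"z":1.25,"rx":0,"ry":0,"rz":0.002,"jaw":8.8},
    {"x":0,"y":0.03,"z":1.25,"rx":0,"ry":0,"rz":0.002,"jaw":8.8},
  ],
)

```text
clock: 4.1
tool_pos: [0.504, -0.1884, 0.1039]
eef_rot: [0.989, 0.083, 0.124, -0.021]
contact_force: [-11.6, -0.9, 5.0]
opening: 0.997
finger_force: 4.9
```

>>> send_rows(
  motion=[
    {"x":0,"y":0,"z":0,"rx":0,"ry":0,"rz":0,"jaw":6},
    {"x":0,"y":0,"z":0,"rx":0,"ry":0,"rz":0,"jaw":4},
    {"x":0,"y":0,"z":0,"rx":0,"ry":0,"rz":0,"jaw":2.5},
    {"x":0,"y":0,"z":0,"rx":0,"ry":0,"rz":0,"jaw":2.5},
    {"x":0,"y":0,"z":0,"rx":0,"ry":0,"rz":0,"jaw":2.5},
  ],
  grip_force=20,
)

```text
clock: 4.6
tool_pos: [0.5037, -0.1873, 0.1037]
eef_rot: [0.989, 0.083, 0.124, -0.022]
contact_force: [-5.1, 2.5, -2.5]
opening: 0.571
finger_force: 5.3
```

```bash
python3 - <<'E'
from h import *
s=get_state(); print({k:np.round(s[k],3) for k in("clock","q","tool_pos","contact_force","moment","opening","finger_force")}, s["opening"]*88.1)
p,r=cur(); print("panel", TILT.inv().apply(RC.inv().apply(p-[C[0],C[1],0])-[0,0,.105])*1000)
E
```

```text
{'clock': np.float64(4.6), 'q': array([ 0.448,  0.785, -0.151,  2.131, -0.999,  0.045, -0.057]), 'tool_pos': array([ 0.504, -0.187,  0.104]), 'contact_force': array([-5.112,  2.475, -2.54 ]), 'moment': array([0.872, 1.429, 0.371]), 'opening': np.float64(0.571), 'finger_force': np.float64(5.263)} 50.32826745806527
panel [-83.48063604  -5.17165286  46.70159619]
```

The wrist hit joint limits (q5 = -1, q6 = 0.04) and the tool drifted. I'll open, back out, and use a nearly vertical tool, which suits this wrist better.

>>> send_rows(
  motion=[
    {"x":-0.3,"y":0,"z":0,"rx":0,"ry":0,"rz":0,"jaw":8.8},
    {"x":-0.3,"y":0,"z":0,"rx":0,"ry":0,"rz":0,"jaw":8.8},
    {"x":0,"y":0,"z":-1,"rx":0,"ry":0,"rz":0,"jaw":8.8},
    {"x":0,"y":0,"z":-1.5,"rx":0,"ry":0,"rz":0,"jaw":8.8},
    {"x":0,"y":0,"z":-1.5,"rx":0,"ry":0,"rz":0,"jaw":8.8},
  ],
)

```text
clock: 5.1
tool_pos: [0.4928, -0.1929, 0.1444]
eef_rot: [0.988, 0.083, 0.125, -0.021]
contact_force: [0.2, -0.4, -0.1]
opening: 0.985
finger_force: 0.0
```

>>> send_rows(
  motion=[
    {"x":-0.5,"y":0,"z":-2,"rx":0,"ry":-0.08,"rz":0,"jaw":8.8},
    {"x":-0.5,"y":0,"z":-2,"rx":0,"ry":-0.08,"rz":0,"jaw":8.8},
    {"x":0,"y":0,"z":-1,"rx":0,"ry":-0.08,"rz":0,"jaw":8.8},
    {"x":0,"y":0,"z":0,"rx":0,"ry":0,"rz":0,"jaw":8.8},
    {"x":0,"y":0,"z":0,"rx":0,"ry":0,"rz":0,"jaw":8.8},
  ],
)

```text
clock: 5.6
tool_pos: [0.4764, -0.1957, 0.1844]
eef_rot: [0.996, 0.087, 0.016, -0.013]
contact_force: [-1.0, 1.2, -0.2]
opening: 0.998
finger_force: 0.0
```

```bash
python3 - <<'E'
from h import *
p,r=cur(); print((RC.inv()*r).as_matrix().round(3), get_state()["q"].round(3),get_state()["contact_force"].round(1),p)
T=tool(95); z=T.apply([0,0,1])
g=panel(-97,4.5,51)+.008*z
p,r=plan(p,r,[(g-.06*z,T,5),(g,T,5)],0)
E
```

```text
[[ 0.999  0.001  0.033]
 [ 0.    -1.     0.022]
 [ 0.033 -0.022 -0.999]] [ 0.008  0.708  0.529  1.997 -0.69   0.607 -0.381] [-1.   1.2 -0.2] [ 0.47636353 -0.19566911  0.18435216]

[0.18, -0.25, 0.65] [-0.005, 0.011, -0.0]
[0.17, -0.25, 0.65] [-0.004, 0.011, -0.0]
[0.16, -0.26, 0.65] [-0.005, 0.01, -0.0]
[0.16, -0.26, 0.65] [-0.004, 0.011, -0.0]
[0.15, -0.26, 0.65] [-0.004, 0.011, -0.0]

[-0.0, 0.0, 1.2] [-0.0, 0.0, -0.0]
[-0.0, 0.0, 1.2] [-0.0, 0.0, -0.0]
[-0.0, 0.0, 1.2] [-0.0, 0.0, -0.0]
[-0.0, 0.0, 1.2] [-0.0, 0.0, -0.0]
[-0.0, 0.0, 1.2] [-0.0, 0.0, -0.0]
end [ 0.489  -0.18    0.0927]
```

>>> send_rows(
  motion=[
    {"x":0.2,"y":-0.25,"z":0.65,"rx":-0.005,"ry":0.011,"rz":0,"jaw":8.8},
    {"x":0.2,"y":-0.25,"z":0.65,"rx":-0.005,"ry":0.011,"rz":0,"jaw":8.8},
    {"x":0.15,"y":-0.25,"z":0.65,"rx":-0.005,"ry":0.011,"rz":0,"jaw":8.8},
    {"x":0.15,"y":-0.25,"z":0.65,"rx":-0.004,"ry":0.011,"rz":0,"jaw":8.8},
    {"x":0.15,"y":-0.25,"z":0.65,"rx":-0.004,"ry":0.011,"rz":0,"jaw":8.8},
  ],
)

```text
clock: 6.1
tool_pos: [0.4822, -0.182, 0.152]
eef_rot: [0.996, 0.084, 0.043, -0.004]
contact_force: [-0.9, 0.4, -1.0]
opening: 0.998
finger_force: 0.0
```

>>> send_rows(
  motion=[
    {"x":0,"y":0,"z":1.2,"rx":0,"ry":0,"rz":0,"jaw":8.8},
    {"x":0,"y":0,"z":1.2,"rx":0,"ry":0,"rz":0,"jaw":8.8},
    {"x":0,"y":0,"z":1.2,"rx":0,"ry":0,"rz":0,"jaw":8.8},
    {"x":0,"y":0,"z":0.6,"rx":0,"ry":0,"rz":0,"jaw":8.8},
    {"x":0,"y":0,"z":0.6,"rx":0,"ry":0,"rz":0,"jaw":8.8},
  ],
)

```text
clock: 6.6
tool_pos: [0.4871, -0.1813, 0.1043]
eef_rot: [0.995, 0.085, 0.043, -0.004]
contact_force: [-0.5, -0.4, -1.1]
opening: 0.997
finger_force: 0.0
```

```bash
cat >> h.py <<'E'
def rep():
    s=get_state(); p,r=cur(); M=(RC.inv()*r).as_matrix()
    q=p-.008*r.apply([0,0,1])
    print("t",s["clock"],"q",s["q"].round(2),"F",RC.inv().apply(s["contact_force"]).round(1),"M",s["moment"].round(2),"w",round(s["opening"]*88.1,1),"ff",round(float(s["finger_force"]),1))
    print("grasp in panel",(TILT.inv().apply(RC.inv().apply(q-[C[0],C[1],0])-[0,0,.105])*1000).round(1),"lean",np.degrees(np.arctan2(M[0,2],-M[2,2])).round(1),"y",M[:,1].round(3))
E
python3 -c "
from h import *
rep()
p,r=cur();T=tool(95);z=T.apply([0,0,1]);plan(p,r,[(panel(-97,4.5,51)+.008*z,T,5)],0)"
```

```text
t 6.6 q [ 0.12  0.8   0.28  2.08 -0.89  0.31 -0.23] F [-0.5 -0.3 -1.1] M [-0.03  0.22  0.  ] w 87.9 ff 0.0
grasp in panel [-93.    3.5  62.1] lean 4.9 y [-0.003 -1.    -0.001]

[0.02, -0.02, 0.24] [-0.0, 0.0, -0.001]
[0.02, -0.02, 0.23] [-0.0, 0.001, -0.0]
[0.03, -0.02, 0.24] [-0.0, -0.0, -0.001]
[0.02, -0.02, 0.23] [-0.0, 0.0, -0.001]
[0.02, -0.02, 0.24] [-0.0, 0.0, -0.0]
end [ 0.489  -0.18    0.0927]
```

>>> send_rows(
  motion=[
    {"x":0,"y":-0.03,"z":0.4,"rx":0,"ry":0,"rz":0,"jaw":8.8},
    {"x":0,"y":-0.03,"z":0.4,"rx":0,"ry":0,"rz":0,"jaw":8.8},
    {"x":0,"y":-0.04,"z":0.4,"rx":0,"ry":0,"rz":0,"jaw":8.8},
    {"x":0,"y":0,"z":0,"rx":0,"ry":0,"rz":0,"jaw":7},
    {"x":0,"y":0,"z":0,"rx":0,"ry":0,"rz":0,"jaw":5},
  ],
  grip_force=25,
)

```text
clock: 7.1
tool_pos: [0.4887, -0.1797, 0.0933]
eef_rot: [0.995, 0.086, 0.043, -0.003]
contact_force: [0.2, 0.3, 0.4]
opening: 0.838
finger_force: 0.0
```

```bash
python3 -c "
from h import *
rep()"
```

```text
t 7.1 q [ 0.14  0.82  0.24  2.08 -0.9   0.28 -0.23] F [0.3 0.3 0.4] M [0.01 0.26 0.04] w 73.8 ff 0.0
grasp in panel [-97.    4.8  51.6] lean 5.0 y [-0.002 -1.     0.   ]
```

The pose is as planned. Now I'll squeeze.

>>> send_rows(
  motion=[
    {"x":0,"y":0,"z":0,"rx":0,"ry":0,"rz":0,"jaw":4},
    {"x":0,"y":0,"z":0,"rx":0,"ry":0,"rz":0,"jaw":3},
    {"x":0,"y":0,"z":0,"rx":0,"ry":0,"rz":0,"jaw":2.5},
    {"x":0,"y":0,"z":0,"rx":0,"ry":0,"rz":0,"jaw":2.5},
    {"x":0,"y":0,"z":0,"rx":0,"ry":0,"rz":0,"jaw":2.5},
  ],
  grip_force=25,
)

```text
clock: 7.6
tool_pos: [0.489, -0.1818, 0.0935]
eef_rot: [0.995, 0.085, 0.044, -0.002]
contact_force: [1.2, 4.1, -0.9]
opening: 0.389
finger_force: 8.8
```

>>> send_rows(
  motion=[
    {"x":0,"y":0,"z":0,"rx":0,"ry":0,"rz":0,"jaw":2.5},
    {"x":0,"y":0,"z":0,"rx":0,"ry":0,"rz":0,"jaw":2.5},
    {"x":0,"y":0,"z":0,"rx":0,"ry":0,"rz":0,"jaw":2.5},
    {"x":0,"y":0,"z":0,"rx":0,"ry":0,"rz":0,"jaw":2.5},
    {"x":0,"y":0,"z":0,"rx":0,"ry":0,"rz":0,"jaw":2.5},
  ],
  grip_force=25,
)

```text
clock: 8.1
tool_pos: [0.4888, -0.18, 0.0932]
eef_rot: [0.995, 0.085, 0.043, -0.003]
contact_force: [0.9, -2.1, -0.8]
opening: 0.347
finger_force: 25.0
```

```bash
cat >> h.py <<'E'
def arc(ths,leans,a0=None,r0=None,n=5):
    """rows following the hinge arc from the current pose; ths hood angles (deg) to reach"""
    p,r=cur(); H=np.array([70.,4.5,0])
    g=TILT.inv().apply(RC.inv().apply(p-.008*r.apply([0,0,1])-[C[0],C[1],0])-[0,0,.105])*1000
    d=g-H; rad=r0 or np.hypot(d[0],d[2]); a=np.degrees(np.arctan2(d[2],d[0])) if a0 is None else a0
    print("rad",rad,"ang",a)
    way=[]
    for t,l in zip(ths,leans):
        b=np.radians(a-t); T=tool(90+l)
        way.append((panel(70+rad*np.cos(b),g[1],rad*np.sin(b))+.008*T.apply([0,0,1]),T,1))
    return plan(p,r,way,0)
E
python3 -c "
from h import *
rep()
arc([2,5,9,14,20,26,32,38,44,50],[5]*10)"
```

```text
t 8.1 q [ 0.14  0.82  0.24  2.08 -0.9   0.28 -0.23] F [ 0.5 -2.2 -0.8] M [-0.63 -0.   -0.18] w 30.5 ff 25.0
grasp in panel [-96.9   4.6  51.6] lean 5.0 y [-0.002 -1.     0.001]
rad 174.69600648623324 ang 162.82696077535246

[-0.07, -0.0, -0.61] [0.001, 0.001, -0.002]
[-0.07, -0.0, -0.91] [0.0, -0.0, 0.0]
[-0.02, 0.0, -1.22] [0.0, -0.0, 0.0]
[0.1, 0.0, -1.52] [0.0, -0.0, 0.0]
[0.29, 0.0, -1.8] [0.0, -0.0, 0.0]

[0.48, 0.0, -1.77] [0.0, -0.0, 0.0]
[0.66, 0.0, -1.7] [0.0, -0.0, 0.0]
[0.84, 0.0, -1.63] [0.0, -0.0, 0.0]
[1.0, 0.0, -1.53] [0.0, -0.0, 0.0]
[1.16, 0.0, -1.42] [0.0, -0.0, 0.0]
end [ 0.5195 -0.1746  0.2376]
```

The grip is at the stop: 30.5 mm wide with 25 N on the pads. Lifting now.

>>> send_rows(
  motion=[
    {"x":-0.1,"y":0,"z":-0.6,"rx":0,"ry":0,"rz":0,"jaw":2.5},
    {"x":-0.05,"y":0,"z":-0.9,"rx":0,"ry":0,"rz":0,"jaw":2.5},
    {"x":0,"y":0,"z":-1.2,"rx":0,"ry":0,"rz":0,"jaw":2.5},
    {"x":0.1,"y":0,"z":-1.5,"rx":0,"ry":0,"rz":0,"jaw":2.5},
    {"x":0.3,"y":0,"z":-1.8,"rx":0,"ry":0,"rz":0,"jaw":2.5},
  ],
  grip_force=25,
)

```text
clock: 8.6
tool_pos: [0.4833, -0.1809, 0.1536]
eef_rot: [0.996, 0.085, 0.041, -0.004]
contact_force: [-0.2, -4.3, -3.8]
opening: 0.347
finger_force: 25.0
```

```bash
python3 -c "
from h import *
rep()
arc([6,12,18,24,30,36,42,48,54,60],[5]*10)"
```

```text
t 8.6 q [ 0.04  0.73  0.41  2.06 -0.8   0.44 -0.31] F [-1.  -4.2 -3.8] M [-0.96  0.73 -0.12] w 30.6 ff 25.0
grasp in panel [-71.5   4.6 106.6] lean 4.7 y [-0.004 -1.    -0.   ]
rad 177.20996791520497 ang 142.99945779264687

[0.48, -0.0, -1.79] [0.0, 0.005, -0.004]
[0.66, -0.0, -1.74] [0.0, -0.0, 0.0]
[0.84, -0.0, -1.65] [0.0, -0.0, 0.0]
[1.01, 0.0, -1.55] [0.0, -0.0, 0.0]
[1.17, 0.0, -1.45] [0.0, -0.0, 0.0]

[1.31, 0.0, -1.31] [0.0, -0.0, 0.0]
[1.44, 0.0, -1.16] [0.0, -0.0, 0.0]
[1.56, 0.0, -1.01] [0.0, -0.0, 0.0]
[1.65, 0.0, -0.85] [0.0, -0.0, 0.0]
[1.73, 0.01, -0.66] [0.0, -0.0, 0.0]
end [ 0.5884 -0.1626  0.2951]
```

>>> send_rows(
  motion=[
    {"x":0.5,"y":0,"z":-1.8,"rx":0,"ry":0,"rz":0,"jaw":2.5},
    {"x":0.65,"y":0,"z":-1.75,"rx":0,"ry":0,"rz":0,"jaw":2.5},
    {"x":0.85,"y":0,"z":-1.65,"rx":0,"ry":0,"rz":0,"jaw":2.5},
    {"x":1.0,"y":0,"z":-1.55,"rx":0,"ry":0,"rz":0,"jaw":2.5},
    {"x":1.2,"y":0,"z":-1.45,"rx":0,"ry":0,"rz":0,"jaw":2.5},
  ],
  grip_force=25,
)

```text
clock: 9.1
tool_pos: [0.5163, -0.1753, 0.2393]
eef_rot: [0.996, 0.084, 0.04, -0.004]
contact_force: [-3.7, -5.7, -2.3]
opening: 0.347
finger_force: 25.0
```

>>> send_rows(
  motion=[
    {"x":1.3,"y":0,"z":-1.3,"rx":0,"ry":0,"rz":0,"jaw":2.5},
    {"x":1.45,"y":0,"z":-1.15,"rx":0,"ry":0,"rz":0,"jaw":2.5},
    {"x":1.55,"y":0,"z":-1.0,"rx":0,"ry":0,"rz":0,"jaw":2.5},
    {"x":1.65,"y":0,"z":-0.85,"rx":0,"ry":0,"rz":0,"jaw":2.5},
    {"x":1.75,"y":0,"z":-0.65,"rx":0,"ry":0,"rz":0,"jaw":2.5},
  ],
  grip_force=25,
)

```text
clock: 9.6
tool_pos: [0.5891, -0.163, 0.2956]
eef_rot: [0.996, 0.085, 0.041, -0.003]
contact_force: [-0.5, -4.4, -2.8]
opening: 0.35
finger_force: 25.0
```

```bash
python3 -c "
from h import *
rep()
arc([6,12,18,24,30,36,41],[5,4,3,2,1,0,0])"
```

```text
t 9.6 q [-0.17  0.68  0.69  1.65 -0.57  0.94 -0.67] F [-1.3 -4.2 -2.8] M [-1.06  0.64 -0.15] w 30.8 ff 25.0
grasp in panel [ 92.3   4.  175.9] lean 4.7 y [-0.004 -1.     0.   ]
rad 177.33213685889856 ang 82.75949121615986

[1.8, -0.01, -0.48] [0.001, 0.005, -0.004]
[1.82, 0.0, -0.29] [-0.0, -0.017, 0.0]
[1.84, 0.0, -0.12] [-0.0, -0.018, 0.0]
[1.84, 0.01, 0.04] [-0.0, -0.017, 0.0]
[1.83, -0.0, 0.2] [-0.0, -0.018, 0.0]

[1.81, -0.0, 0.37] [-0.0, -0.017, 0.0]
[1.48, -0.0, 0.41] [-0.0, 0.0, 0.0]
end [ 0.7107 -0.1418  0.3005]
```

The hood is at about 80° with low forces. I'll swing it the rest of the way.

>>> send_rows(
  motion=[
    {"x":1.8,"y":0,"z":-0.5,"rx":0,"ry":0,"rz":0,"jaw":2.5},
    {"x":1.8,"y":0,"z":-0.3,"rx":0,"ry":-0.015,"rz":0,"jaw":2.5},
    {"x":1.85,"y":0,"z":-0.1,"rx":0,"ry":-0.018,"rz":0,"jaw":2.5},
    {"x":1.85,"y":0,"z":0.05,"rx":0,"ry":-0.018,"rz":0,"jaw":2.5},
    {"x":1.8,"y":0,"z":0.2,"rx":0,"ry":-0.018,"rz":0,"jaw":2.5},
  ],
  grip_force=25,
)

```text
clock: 10.1
tool_pos: [0.6779, -0.148, 0.3068]
eef_rot: [0.996, 0.084, 0.005, 0.0]
contact_force: [-1.1, -6.3, -5.2]
opening: 0.351
finger_force: 25.0
```

>>> send_rows(
  motion=[
    {"x":1.3,"y":0,"z":0.25,"rx":0,"ry":0,"rz":0,"jaw":2.5},
    {"x":0.8,"y":0,"z":0.2,"rx":0,"ry":0,"rz":0,"jaw":2.5},
    {"x":0.4,"y":0,"z":0.1,"rx":0,"ry":0,"rz":0,"jaw":2.5},
    {"x":0.2,"y":0,"z":0.05,"rx":0,"ry":0,"rz":0,"jaw":2.5},
    {"x":0,"y":0,"z":0,"rx":0,"ry":0,"rz":0,"jaw":2.5},
  ],
  grip_force=25,
)

```text
clock: 10.6
tool_pos: [0.6951, -0.1452, 0.3031]
eef_rot: [0.997, 0.082, -0.004, -0.002]
contact_force: [-28.4, 0.2, 18.6]
opening: 0.349
finger_force: 25.0
```

```bash
python3 -c "
from h import *
rep()
arc([2,4],[0]*2)"
```

```text
t 10.6 q [-0.15  0.86  0.71  1.21 -0.55  1.26 -0.86] F [-28.    5.   18.6] M [-0.1   6.06  0.11] w 30.7 ff 25.0
grasp in panel [189.9   3.3 128.4] lean -0.4 y [-0.009 -1.    -0.004]
rad 175.61859496405037 ang 46.96414511475509

[0.6, -0.0, 0.14] [-0.005, 0.007, -0.009]
[0.59, -0.0, 0.17] [0.0, -0.0, -0.0]
end [ 0.7068 -0.1432  0.3   ]
```

It has met the stop: 28 N back and 19 N up, at about 120°. I'll relax, let go and rise.

>>> send_rows(
  motion=[
    {"x":-0.4,"y":0,"z":-0.1,"rx":0,"ry":0,"rz":0,"jaw":2.5},
    {"x":-0.3,"y":0,"z":-0.1,"rx":0,"ry":0,"rz":0,"jaw":2.5},
    {"x":0,"y":0,"z":0,"rx":0,"ry":0,"rz":0,"jaw":2.5},
    {"x":0,"y":0,"z":0,"rx":0,"ry":0,"rz":0,"jaw":5},
    {"x":0,"y":0,"z":0,"rx":0,"ry":0,"rz":0,"jaw":8.0},
  ],
  grip_force=25,
)

```text
clock: 11.1
tool_pos: [0.6966, -0.1458, 0.3034]
eef_rot: [0.996, 0.084, 0.005, 0.001]
contact_force: [-2.2, -3.2, -0.5]
opening: 0.503
finger_force: 1.8
```

>>> send_rows(
  motion=[
    {"x":0,"y":0,"z":0,"rx":0,"ry":0,"rz":0,"jaw":8.8},
    {"x":0,"y":0,"z":0,"rx":0,"ry":0,"rz":0,"jaw":8.8},
    {"x":0,"y":0,"z":-1.5,"rx":0,"ry":0,"rz":0,"jaw":8.8},
    {"x":0,"y":0,"z":-3,"rx":0,"ry":0,"rz":0,"jaw":8.8},
    {"x":0,"y":0,"z":-3,"rx":0,"ry":0,"rz":0,"jaw":8.8},
  ],
)

```text
clock: 11.6
tool_pos: [0.6985, -0.1414, 0.3788]
eef_rot: [0.996, 0.086, 0.008, -0.002]
contact_force: [1.5, -0.5, 0.8]
opening: 0.961
finger_force: 0.0
```

```bash
python3 - <<'E'
from h import *
rep()
a=snapshot("scene")["img"][100:260,130:330,::-1]; b=snapshot("top")["img"][80:240,200:360,::-1]
I=np.hstack([cv2.resize(a,(500,400),interpolation=2),cv2.resize(b,(400,400),interpolation=2)])
cv2.imwrite("pics/open.png",cv2.resize(I,(800,356)))
E
```

```text
t 11.6 q [-0.15  0.8   0.73  1.1  -0.52  1.39 -0.9 ] F [ 1.4 -0.7  0.8] M [-0.04  0.12  0.01] w 84.7 ff 0.0
grasp in panel [231.    6.5 192. ] lean 0.9 y [-0.    -1.    -0.002]
```

View pics/open.png

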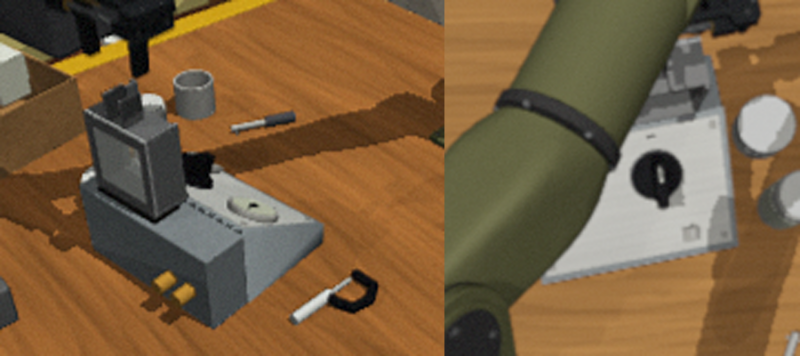

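The hood rests open vertically on the ledge, with the ears at (120,100) and the gripper clear. The knob's white mark points up-slope at (660,170) in the right picture. Next I'll back off over the knob axis while turning the tool half round, so the whole 2.6 rad fits in one stroke.

```bash
python3 - <<'E'
from h import *
p,r=cur(); n=25; way=[]
T=panel(0,0,160); 
for i in range(1,n+1):
    f=i/n; fl=f
    way.append((p+(T-p)*min(1,i/15) if i<=15 else T, tool(90+.9+27*f)*R.from_rotvec([0,0,-np.pi*f]),1))
plan(p,r,way,0)
E
```

```text
[-1.26, 0.03, 0.9] [0.002, 0.01, -0.125]
[-1.26, -0.13, 0.89] [-0.003, 0.019, -0.126]
[-1.25, -0.29, 0.87] [-0.006, 0.018, -0.126]
[-1.22, -0.46, 0.84] [-0.008, 0.017, -0.125]
[-1.17, -0.61, 0.81] [-0.01, 0.016, -0.126]

[-1.1, -0.76, 0.79] [-0.012, 0.014, -0.126]
[-1.0, -0.9, 0.77] [-0.014, 0.013, -0.125]
[-0.89, -1.03, 0.74] [-0.015, 0.011, -0.126]
[-0.77, -1.14, 0.72] [-0.017, 0.009, -0.126]
[-0.61, -1.25, 0.68] [-0.017, 0.007, -0.125]

[-0.46, -1.32, 0.67] [-0.018, 0.005, -0.126]
[-0.3, -1.38, 0.63] [-0.019, 0.002, -0.126]
[-0.12, -1.42, 0.61] [-0.019, 0.0, -0.125]
[0.06, -1.44, 0.59] [-0.019, -0.002, -0.126]
[0.25, -1.42, 0.55] [-0.018, -0.005, -0.126]

[-0.0, -0.0, 0.0] [-0.018, -0.007, -0.125]
[-0.0, -0.0, 0.0] [-0.016, -0.009, -0.126]
[-0.0, -0.0, 0.0] [-0.015, -0.011, -0.126]
[-0.0, -0.0, 0.0] [-0.014, -0.013, -0.125]
[-0.0, -0.0, 0.0] [-0.012, -0.014, -0.126]

[-0.0, -0.0, -0.0] [-0.01, -0.016, -0.126]
[-0.0, -0.0, -0.0] [-0.008, -0.018, -0.125]
[-0.0, -0.0, -0.0] [-0.006, -0.017, -0.126]
[-0.0, -0.0, -0.0] [-0.004, -0.019, -0.125]
[0.0, -0.0, -0.0] [-0.001, -0.019, -0.126]
end [ 0.5182 -0.1794  0.2436]
```

>>> send_rows(
  motion=[
    {"x":-2.5,"y":0,"z":0,"rx":0,"ry":0.01,"rz":-0.125,"jaw":8.8},
    {"x":-2.5,"y":-0.3,"z":0,"rx":-0.003,"ry":0.019,"rz":-0.125,"jaw":8.8},
    {"x":-2.5,"y":-0.6,"z":0,"rx":-0.006,"ry":0.018,"rz":-0.125,"jaw":8.8},
    {"x":-2.5,"y":-0.9,"z":0,"rx":-0.008,"ry":0.017,"rz":-0.125,"jaw":8.8},
    {"x":-2.4,"y":-1.2,"z":0,"rx":-0.01,"ry":0.016,"rz":-0.125,"jaw":8.8},
  ],
)

```text
clock: 12.2
tool_pos: [0.5707, -0.1661, 0.3714]
eef_rot: [0.919, 0.39, 0.05, 0.011]
contact_force: [-0.6, 0.4, 0.5]
opening: 1.001
finger_force: 0.0
```

>>> send_rows(
  motion=[
    {"x":-1.8,"y":-1.3,"z":1,"rx":-0.012,"ry":0.014,"rz":-0.125,"jaw":8.8},
    {"x":-1.4,"y":-1.3,"z":1,"rx":-0.014,"ry":0.013,"rz":-0.125,"jaw":8.8},
    {"x":0,"y":0,"z":1,"rx":-0.015,"ry":0.011,"rz":-0.125,"jaw":8.8},
    {"x":0,"y":0,"z":1,"rx":-0.017,"ry":0.009,"rz":-0.125,"jaw":8.8},
    {"x":0,"y":0,"z":1,"rx":-0.017,"ry":0.007,"rz":-0.125,"jaw":8.8},
  ],
)

```text
clock: 12.7
tool_pos: [0.538, -0.1719, 0.3173]
eef_rot: [0.752, 0.652, 0.085, 0.05]
contact_force: [-0.2, 0.4, -0.5]
opening: 1.0
finger_force: 0.0
```

>>> send_rows(
  motion=[
    {"x":0,"y":0,"z":0.5,"rx":-0.018,"ry":0.005,"rz":-0.125,"jaw":8.8},
    {"x":0,"y":0,"z":0.5,"rx":-0.019,"ry":0.002,"rz":-0.125,"jaw":8.8},
    {"x":0,"y":0,"z":0.5,"rx":-0.019,"ry":0,"rz":-0.125,"jaw":8.8},
    {"x":0,"y":0,"z":0.5,"rx":-0.019,"ry":-0.002,"rz":-0.125,"jaw":8.8},
    {"x":0,"y":0,"z":0.5,"rx":-0.018,"ry":-0.005,"rz":-0.125,"jaw":8.8},
  ],
)

```text
clock: 13.2
tool_pos: [0.5438, -0.171, 0.2931]
eef_rot: [0.512, 0.846, 0.096, 0.109]
contact_force: [-1.1, -0.2, -0.1]
opening: 1.001
finger_force: 0.0
```

```bash
python3 - <<'E'
from h import *
rep()
p,r=cur(); n=10
plan(p,r,[(panel(0,0,130),tool(120)*R.from_rotvec([0,0,-np.pi]),n)],0)
E
```

```text
t 13.2 q [ 0.27  0.47  0.04  1.93 -0.32  0.5   1.04] F [-1.1  0.  -0.1] M [-0.12  0.3   0.01] w 88.2 ff 0.0
grasp in panel [ 49.7   3.9 197.3] lean 16.7 y [0.913 0.304 0.274]

[0.06, -0.33, 0.69] [-0.015, -0.02, -0.126]
[0.12, -0.32, 0.68] [-0.014, -0.02, -0.125]
[0.17, -0.31, 0.68] [-0.015, -0.02, -0.126]
[0.22, -0.31, 0.66] [-0.014, -0.02, -0.125]
[0.28, -0.27, 0.66] [-0.015, -0.02, -0.126]

[0.32, -0.26, 0.65] [-0.015, -0.021, -0.126]
[0.36, -0.22, 0.64] [-0.014, -0.02, -0.125]
[0.4, -0.18, 0.62] [-0.015, -0.02, -0.126]
[0.43, -0.13, 0.62] [-0.015, -0.02, -0.125]
[0.46, -0.09, 0.61] [-0.014, -0.02, -0.126]
end [ 0.533  -0.1769  0.2175]
```

>>> send_rows(
  motion=[
    {"x":0.05,"y":-0.3,"z":0.7,"rx":-0.015,"ry":-0.02,"rz":-0.126,"jaw":8.8},
    {"x":0.1,"y":-0.3,"z":0.7,"rx":-0.015,"ry":-0.02,"rz":-0.126,"jaw":8.8},
    {"x":0.2,"y":-0.3,"z":0.7,"rx":-0.015,"ry":-0.02,"rz":-0.126,"jaw":8.8},
    {"x":0.2,"y":-0.3,"z":0.7,"rx":-0.015,"ry":-0.02,"rz":-0.126,"jaw":8.8},
    {"x":0.3,"y":-0.3,"z":0.7,"rx":-0.015,"ry":-0.02,"rz":-0.126,"jaw":8.8},
  ],
)

```text
clock: 13.7
tool_pos: [0.5392, -0.1736, 0.2543]
eef_rot: [0.225, 0.953, 0.063, 0.194]
contact_force: [-0.0, -0.3, -0.1]
opening: 0.999
finger_force: 0.0
```

>>> send_rows(
  motion=[
    {"x":0.3,"y":-0.25,"z":0.6,"rx":-0.015,"ry":-0.02,"rz":-0.126,"jaw":8.8},
    {"x":0.35,"y":-0.2,"z":0.6,"rx":-0.015,"ry":-0.02,"rz":-0.126,"jaw":8.8},
    {"x":0.4,"y":-0.2,"z":0.6,"rx":-0.015,"ry":-0.02,"rz":-0.126,"jaw":8.8},
    {"x":0.45,"y":-0.1,"z":0.6,"rx":-0.015,"ry":-0.02,"rz":-0.126,"jaw":8.8},
    {"x":0.45,"y":-0.1,"z":0.6,"rx":-0.015,"ry":-0.02,"rz":-0.126,"jaw":8.8},
  ],
)

```text
clock: 14.2
tool_pos: [0.5373, -0.1803, 0.2339]
eef_rot: [-0.007, 0.971, 0.036, 0.236]
contact_force: [0.2, 0.5, 0.0]
opening: 0.994
finger_force: 0.0
```

```bash
python3 - <<'E'
from h import *
rep()
p,r=cur(); T=tool(120)*R.from_rotvec([0,0,-np.pi])
plan(p,r,[(panel(0,0,26),T,10)],0)
s=snapshot("wrist"); cv2.imwrite("pics/w3.png",s["img"][:,:,::-1]); np.savez("w3.npz",**s)
for q in [(0,0,12),(32,0,48),(-32,0,48),(-102,-42,14)]: print(q,proj(s,[panel(*q)]).round(1))
E
```

```text
t 14.2 q [ 0.67  0.58 -0.46  2.14  0.61  0.04  1.31] F [0.3 0.4 0. ] M [-0.06  0.41 -0.  ] w 87.5 ff 0.0
grasp in panel [ 11.7  -4.1 150.3] lean 27.6 y [0.141 0.988 0.067]

[0.07, 0.04, 1.17] [-0.001, -0.004, -0.016]
[0.08, 0.03, 1.16] [-0.001, -0.004, -0.015]
[0.08, 0.04, 1.17] [-0.001, -0.004, -0.016]
[0.08, 0.04, 1.16] [-0.001, -0.005, -0.015]
[0.09, 0.04, 1.17] [-0.001, -0.004, -0.016]

[0.09, 0.03, 1.16] [-0.0, -0.004, -0.016]
[0.1, 0.04, 1.17] [-0.001, -0.004, -0.015]
[0.1, 0.04, 1.16] [-0.001, -0.004, -0.016]
[0.11, 0.04, 1.16] [-0.001, -0.004, -0.015]
[0.1, 0.05, 1.17] [-0.001, -0.004, -0.016]
end [ 0.5842 -0.1679  0.1275]
(0, 0, 12) [[258.9 176. ]]
(32, 0, 48) [[265.1 224.7]]
(-32, 0, 48) [[252.3 144. ]]
(-102, -42, 14) [[187.3  60.4]]
```

View pics/w3.png

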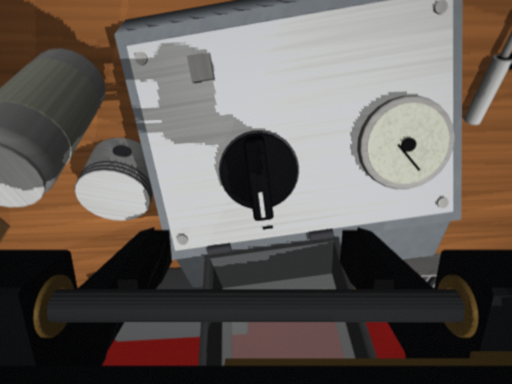

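The picture shows the knob centred at (259,170), with the white end at (264,220) and the far end at (255,138). That is about 5 px (3.6 mm) nearer the operator than predicted, so I'll correct console x to 0.5935 and descend.

```bash
sed -i 's/^C=.*/C=np.array([.5935,-.1660,.173])/' h.py; python3 - <<'E'
from h import *
rep()
p,r=cur(); T=tool(118)*R.from_rotvec([0,0,-np.pi])
z=T.apply([0,0,1]); g=panel(0,0,35)+.008*z
plan(p,r,[(g-.05*z,T,5),(g,T,5)],0)
E
```

```text
t 14.25 q [ 0.67  0.58 -0.46  2.14  0.62  0.04  1.31] F [-0.3 -0.9 -0. ] M [-0.03  0.45 -0.01] w 88.3 ff 0.0
grasp in panel [ 14.2  -4.8 148.4] lean 27.6 y [0.137 0.988 0.065]

[0.21, 0.08, 1.28] [-0.001, -0.001, -0.03]
[0.2, 0.07, 1.27] [-0.002, -0.002, -0.031]
[0.21, 0.09, 1.28] [-0.001, -0.001, -0.03]
[0.2, 0.09, 1.28] [-0.001, -0.002, -0.031]
[0.21, 0.09, 1.27] [-0.002, -0.001, -0.03]

[-0.0, -0.0, 1.0] [0.0, -0.0, -0.0]
[-0.0, -0.0, 1.0] [0.0, -0.0, -0.0]
[-0.0, -0.0, 1.0] [0.0, -0.0, -0.0]
[-0.0, -0.0, 1.0] [0.0, -0.0, -0.0]
[-0.0, -0.0, 1.0] [0.0, -0.0, -0.0]
end [ 0.5799 -0.1684  0.1283]
```

>>> send_rows(
  motion=[
    {"x":0.2,"y":0.1,"z":1.3,"rx":0,"ry":0,"rz":-0.03,"jaw":8.8},
    {"x":0.2,"y":0.1,"z":1.3,"rx":0,"ry":0,"rz":-0.03,"jaw":8.8},
    {"x":0.2,"y":0.1,"z":1.3,"rx":0,"ry":0,"rz":-0.03,"jaw":8.8},
    {"x":0.2,"y":0.1,"z":1.3,"rx":0,"ry":0,"rz":-0.03,"jaw":8.8},
    {"x":0.2,"y":0.1,"z":1.3,"rx":0,"ry":0,"rz":-0.03,"jaw":8.8},
  ],
)

```text
clock: 14.75
tool_pos: [0.5472, -0.1766, 0.2001]
eef_rot: [-0.048, 0.972, 0.027, 0.23]
contact_force: [0.0, -0.6, 0.1]
opening: 0.993
finger_force: 0.0
```

```bash
python3 - <<'E'
from h import *
rep()
p,r=cur(); T=tool(118)*R.from_rotvec([0,0,-np.pi])
z=T.apply([0,0,1]); g=panel(0,0,35)+.008*z
plan(p,r,[(g,T,5)],0)
E
```

```text
t 14.75 q [ 0.7   0.67 -0.54  2.14  1.71  0.11  0.31] F [-0.1 -0.6  0.1] M [-0.04  0.45 -0.04] w 87.5 ff 0.0
grasp in panel [  7.   -2.4 114.1] lean 26.7 y [0.067 0.997 0.03 ]

[0.05, 0.05, 1.59] [-0.001, -0.004, -0.015]
[0.05, 0.05, 1.58] [-0.001, -0.005, -0.014]
[0.07, 0.05, 1.59] [-0.0, -0.004, -0.015]
[0.06, 0.05, 1.58] [-0.001, -0.005, -0.015]
[0.08, 0.05, 1.59] [-0.001, -0.004, -0.015]
end [ 0.5799 -0.1683  0.1282]
```

>>> send_rows(
  motion=[
    {"x":0.05,"y":0.05,"z":1.2,"rx":0,"ry":-0.004,"rz":-0.015,"jaw":8.8},
    {"x":0.05,"y":0.05,"z":1.2,"rx":0,"ry":-0.004,"rz":-0.015,"jaw":8.8},
    {"x":0.05,"y":0.05,"z":1.2,"rx":0,"ry":-0.004,"rz":-0.015,"jaw":8.8},
    {"x":0.05,"y":0.05,"z":1.2,"rx":0,"ry":-0.004,"rz":-0.015,"jaw":8.8},
    {"x":0.05,"y":0.05,"z":1.2,"rx":0,"ry":-0.004,"rz":-0.015,"jaw":8.8},
  ],
)

```text
clock: 15.25
tool_pos: [0.5713, -0.1699, 0.1449]
eef_rot: [-0.084, 0.967, 0.019, 0.239]
contact_force: [-0.5, -0.2, 0.4]
opening: 0.996
finger_force: 0.0
```

```bash
python3 - <<'E'
from h import *
rep()
p,r=cur(); T=tool(118)*R.from_rotvec([0,0,-np.pi])
z=T.apply([0,0,1]); g=panel(0,0,35)+.008*z
plan(p,r,[(g,T,5)],0)
E
```

```text
t 15.25 q [ 0.79  0.86 -0.78  2.13  1.98  0.36  0.16] F [-0.5 -0.1  0.4] M [-0.09  0.39  0.  ] w 87.7 ff 0.0
grasp in panel [ 0.8  0.  53.8] lean 27.8 y [ 0.001  1.    -0.003]

[0.0, 0.0, 0.38] [-0.001, -0.001, 0.0]
[0.0, 0.0, 0.37] [-0.0, -0.001, 0.0]
[0.0, 0.0, 0.38] [-0.001, -0.0, 0.001]
[0.0, 0.0, 0.38] [-0.001, -0.001, -0.0]
[0.0, 0.0, 0.37] [-0.0, -0.001, 0.0]
end [ 0.58   -0.1684  0.1283]
```

>>> send_rows(
  motion=[
    {"x":0,"y":0,"z":0.5,"rx":0,"ry":-0.012,"rz":0,"jaw":8.8},
    {"x":0,"y":0,"z":0.5,"rx":0,"ry":-0.012,"rz":0,"jaw":8.8},
    {"x":0,"y":0,"z":0.5,"rx":0,"ry":-0.012,"rz":0,"jaw":8.8},
    {"x":0,"y":0,"z":0.3,"rx":0,"ry":0,"rz":0,"jaw":6},
    {"x":0,"y":0,"z":0,"rx":0,"ry":0,"rz":0,"jaw":4},
  ],
  grip_force=15,
)

```text
clock: 15.75
tool_pos: [0.5799, -0.1686, 0.1293]
eef_rot: [-0.084, 0.963, 0.021, 0.257]
contact_force: [0.2, -0.6, -0.0]
opening: 0.84
finger_force: 0.0
```

>>> send_rows(
  motion=[
    {"x":0,"y":0,"z":0,"rx":0,"ry":0,"rz":0,"jaw":3},
    {"x":0,"y":0,"z":0,"rx":0,"ry":0,"rz":0,"jaw":1.2},
    {"x":0,"y":0,"z":0,"rx":0,"ry":0,"rz":0,"jaw":1.2},
    {"x":0,"y":0,"z":0,"rx":0,"ry":0,"rz":0,"jaw":1.2},
    {"x":0,"y":0,"z":0,"rx":0,"ry":0,"rz":0,"jaw":1.2},
  ],
  grip_force=15,
)

```text
clock: 16.25
tool_pos: [0.5803, -0.1691, 0.1301]
eef_rot: [-0.084, 0.962, 0.02, 0.258]
contact_force: [0.1, 0.6, 0.6]
opening: 0.386
finger_force: 0.0
```

```bash
python3 -c "
from h import *
rep()"
```

```text
t 16.25 q [ 0.83  0.93 -0.86  2.14  2.1   0.45  0.09] F [0.2 0.5 0.6] M [-0.01  0.45  0.02] w 34.0 ff 0.0
grasp in panel [ 0.9 -0.7 36.5] lean 29.9 y [ 0.001  1.    -0.004]
```

>>> send_rows(
  motion=[
    {"x":0,"y":0,"z":0,"rx":0,"ry":0,"rz":0,"jaw":1.2},
    {"x":0,"y":0,"z":0,"rx":0,"ry":0,"rz":0,"jaw":1.2},
    {"x":0,"y":0,"z":0,"rx":0,"ry":0,"rz":0,"jaw":1.2},
    {"x":0,"y":0,"z":0,"rx":0,"ry":0,"rz":0,"jaw":1.2},
    {"x":0,"y":0,"z":0,"rx":0,"ry":0,"rz":0.05,"jaw":1.2},
  ],
  grip_force=15,
)

```text
clock: 16.75
tool_pos: [0.5803, -0.1692, 0.1299]
eef_rot: [-0.059, 0.964, 0.027, 0.257]
contact_force: [-0.9, -0.8, -0.2]
opening: 0.18
finger_force: 15.0
```

>>> send_rows(
  motion=[
    {"x":0,"y":0,"z":0,"rx":0,"ry":0,"rz":0.1,"jaw":1.2},
    {"x":0,"y":0,"z":0,"rx":0,"ry":0,"rz":0.1,"jaw":1.2},
    {"x":0,"y":0,"z":0,"rx":0,"ry":0,"rz":0.1,"jaw":1.2},
    {"x":0,"y":0,"z":0,"rx":0,"ry":0,"rz":0.1,"jaw":1.2},
    {"x":0,"y":0,"z":0,"rx":0,"ry":0,"rz":0.1,"jaw":1.2},
  ],
  grip_force=20,
)

```text
clock: 17.25
tool_pos: [0.5802, -0.17, 0.1298]
eef_rot: [0.183, 0.949, 0.089, 0.242]
contact_force: [-0.8, -2.4, -0.6]
opening: 0.183
finger_force: 20.0
```

```bash
cat >> h.py <<'E'
def rep2():
    rep(); p,r=cur(); d=(tool(120).inv()*r).as_rotvec(); print("psi",d.round(3), "M tool", r.inv().apply(get_state()["moment"]).round(2))
E
python3 -c "
from h import *
rep2()"
```

```text
t 17.25 q [ 0.91  1.   -1.01  2.13  1.98  0.57 -0.31] F [-1.2 -2.2 -0.6] M [-0.4   0.44  0.  ] w 16.1 ff 20.0
grasp in panel [ 0.5 -1.6 36.4] lean 29.9 y [0.458 0.851 0.258]
psi [-0.    -0.008 -2.589] M tool [ 0.5   0.29 -0.16]
```

The knob is turning: 16 mm grip and about 0.16 N m. Continuing.

>>> send_rows(
  motion=[
    {"x":0,"y":0,"z":0,"rx":0,"ry":0,"rz":0.12,"jaw":1.2},
    {"x":0,"y":0,"z":0,"rx":0,"ry":0,"rz":0.12,"jaw":1.2},
    {"x":0,"y":0,"z":0,"rx":0,"ry":0,"rz":0.12,"jaw":1.2},
    {"x":0,"y":0,"z":0,"rx":0,"ry":0,"rz":0.12,"jaw":1.2},
    {"x":0,"y":0,"z":0,"rx":0,"ry":0,"rz":0.12,"jaw":1.2},
  ],
  grip_force=20,
)

```text
clock: 17.75
tool_pos: [0.5797, -0.1708, 0.1294]
eef_rot: [0.456, 0.852, 0.156, 0.205]
contact_force: [-2.1, -3.6, 0.6]
opening: 0.183
finger_force: 20.0
```

```bash
python3 -c "
from h import *
rep2()"
```

```text
t 17.75 q [ 0.97  1.07 -1.16  2.13  1.91  0.7  -0.8 ] F [-2.7 -3.2  0.6] M [-0.64  0.68 -0.08] w 16.2 ff 20.0
grasp in panel [-0.3 -2.3 36.4] lean 29.8 y [0.795 0.405 0.452]
psi [-0.002 -0.009 -1.987] M tool [ 0.91 -0.13 -0.19]
```

>>> send_rows(
  motion=[
    {"x":0,"y":0,"z":0,"rx":0,"ry":0,"rz":0.13,"jaw":1.2},
    {"x":0,"y":0,"z":0,"rx":0,"ry":0,"rz":0.13,"jaw":1.2},
    {"x":0,"y":0,"z":0,"rx":0,"ry":0,"rz":0.13,"jaw":1.2},
    {"x":0,"y":0,"z":0,"rx":0,"ry":0,"rz":0.13,"jaw":1.2},
    {"x":0,"y":0,"z":0,"rx":0,"ry":0,"rz":0.13,"jaw":1.2},
  ],
  grip_force=20,
)

```text
clock: 18.25
tool_pos: [0.5788, -0.171, 0.1289]
eef_rot: [0.705, 0.662, 0.212, 0.144]
contact_force: [-5.0, -4.0, 2.6]
opening: 0.178
finger_force: 20.0
```

```bash
python3 -c "
from h import *
rep2()"
```

```text
t 18.25 q [ 1.01  1.16 -1.29  2.13  1.86  0.84 -1.37] F [-5.6 -3.1  2.6] M [-0.79  1.08 -0.16] w 15.7 ff 20.0
grasp in panel [-1.3 -2.4 36.4] lean 29.7 y [ 0.844 -0.232  0.484]
psi [-0.003 -0.009 -1.337] M tool [ 1.03 -0.85 -0.17]
```

>>> send_rows(
  motion=[
    {"x":0,"y":0,"z":0,"rx":0,"ry":0,"rz":0.12,"jaw":1.2},
    {"x":0,"y":0,"z":0,"rx":0,"ry":0,"rz":0.12,"jaw":1.2},
    {"x":0,"y":0,"z":0,"rx":0,"ry":0,"rz":0.12,"jaw":1.2},
    {"x":0,"y":0,"z":0,"rx":0,"ry":0,"rz":0.12,"jaw":1.2},
    {"x":0,"y":0,"z":0,"rx":0,"ry":0,"rz":0.1,"jaw":1.2},
  ],
  grip_force=20,
)

```text
clock: 18.75
tool_pos: [0.578, -0.1707, 0.1285]
eef_rot: [0.864, 0.433, 0.244, 0.077]
contact_force: [-7.3, -3.3, 2.6]
opening: 0.18
finger_force: 20.0
```

```bash
python3 -c "
from h import *
rep2()"
```

```text
t 18.75 q [ 1.03  1.22 -1.38  2.13  1.84  0.94 -1.9 ] F [-7.8 -2.   2.6] M [-0.73  1.49 -0.09] w 15.8 ff 20.0
grasp in panel [-2.2 -1.9 36.4] lean 29.6 y [ 0.595 -0.726  0.344]
psi [-0.004 -0.009 -0.758] M tool [ 0.77 -1.47 -0.16]
```

>>> send_rows(
  motion=[
    {"x":0,"y":0,"z":0,"rx":0,"ry":0,"rz":0.07,"jaw":1.2},
    {"x":0,"y":0,"z":0,"rx":0,"ry":0,"rz":0.07,"jaw":1.2},
    {"x":0,"y":0,"z":0,"rx":0,"ry":0,"rz":0.05,"jaw":1.2},
    {"x":0,"y":0,"z":0,"rx":0,"ry":0,"rz":0.04,"jaw":1.2},
    {"x":0,"y":0,"z":0,"rx":0,"ry":0,"rz":0.03,"jaw":1.2},
  ],
  grip_force=30,
)

```text
clock: 19.25
tool_pos: [0.5778, -0.1703, 0.1284]
eef_rot: [0.912, 0.32, 0.252, 0.045]
contact_force: [-6.1, -3.3, 2.1]
opening: 0.185
finger_force: 30.0
```

```bash
python3 -c "
from h import *
rep2()"
```

```text
t 19.25 q [ 1.04  1.23 -1.4   2.13  1.84  0.96 -2.15] F [-6.6 -2.2  2.1] M [-0.85  1.41  0.44] w 16.3 ff 30.0
grasp in panel [-2.3 -1.5 36.4] lean 29.6 y [ 0.416 -0.876  0.243]
psi [-0.004 -0.008 -0.503] M tool [ 0.48 -1.48 -0.69]
```

The moment jumped to 0.69 N m, which is the end stop. One more nudge to confirm, then relax the wind-up and release.

>>> send_rows(
  motion=[
    {"x":0,"y":0,"z":0,"rx":0,"ry":0,"rz":0.03,"jaw":1.2},
    {"x":0,"y":0,"z":0,"rx":0,"ry":0,"rz":0.02,"jaw":1.2},
    {"x":0,"y":0,"z":0,"rx":0,"ry":0,"rz":0,"jaw":1.2},
    {"x":0,"y":0,"z":0,"rx":0,"ry":0,"rz":0,"jaw":1.2},
    {"x":0,"y":0,"z":0,"rx":0,"ry":0,"rz":0,"jaw":1.2},
  ],
  grip_force=30,
)

```text
clock: 19.75
tool_pos: [0.5781, -0.1701, 0.1285]
eef_rot: [0.92, 0.298, 0.253, 0.039]
contact_force: [-6.7, -2.5, 2.2]
opening: 0.187
finger_force: 30.0
```

```bash
python3 -c "
from h import *
rep2()"
```

```text
t 19.75 q [ 1.04  1.23 -1.41  2.13  1.84  0.97 -2.19] F [-7.  -1.3  2.2] M [-0.92  1.37  0.44] w 16.4 ff 30.0
grasp in panel [-2.  -1.3 36.3] lean 29.7 y [ 0.379 -0.898  0.222]
psi [-0.005 -0.007 -0.455] M tool [ 0.33 -1.51 -0.72]
```

>>> send_rows(
  motion=[
    {"x":0,"y":0,"z":0,"rx":0,"ry":0,"rz":0,"jaw":3},
    {"x":0,"y":0,"z":0,"rx":0,"ry":0,"rz":0,"jaw":4.5},
    {"x":0,"y":0,"z":0,"rx":0,"ry":0,"rz":0,"jaw":5},
    {"x":0,"y":0,"z":0,"rx":0,"ry":0,"rz":0,"jaw":5},
    {"x":0,"y":0,"z":-1,"rx":0,"ry":0,"rz":0,"jaw":5},
  ],
)

```text
clock: 20.25
tool_pos: [0.5752, -0.1696, 0.1379]
eef_rot: [0.92, 0.297, 0.255, 0.037]
contact_force: [0.0, -0.9, -0.2]
opening: 0.562
finger_force: 0.0
```

>>> send_rows(
  motion=[
    {"x":0,"y":0,"z":-1.5,"rx":0,"ry":0,"rz":0,"jaw":5},
    {"x":0,"y":0,"z":-1.5,"rx":0,"ry":0,"rz":0,"jaw":5},
    {"x":0,"y":0,"z":-1.5,"rx":0,"ry":0,"rz":0,"jaw":5},
    {"x":0,"y":0,"z":-1.5,"rx":0,"ry":0,"rz":0,"jaw":5},
    {"x":0,"y":0,"z":-1.5,"rx":0,"ry":0,"rz":0,"jaw":5},
  ],
)

```text
clock: 20.75
tool_pos: [0.5379, -0.1758, 0.2047]
eef_rot: [0.919, 0.297, 0.256, 0.038]
contact_force: [0.3, -0.4, -0.1]
opening: 0.569
finger_force: 0.0
```

```bash
python3 - <<'E'
from h import *
rep2()
a=snapshot("wrist")["img"][:,:,::-1]; b=snapshot("scene")["img"][80:272,110:366,::-1]
cv2.imwrite("pics/end.png",cv2.resize(np.hstack([a,cv2.resize(b,(512,384),interpolation=2)]),(800,300)))
E
```

```text
t 20.75 q [ 1.12  1.04 -1.44  2.18  1.67  0.84 -2.16] F [ 0.3 -0.4 -0.1] M [-0.09  0.61 -0.01] w 50.1 ff 0.0
grasp in panel [  1.   -0.  122.6] lean 30.0 y [ 0.378 -0.899  0.222]
psi [-0.004 -0.002 -0.453] M tool [ 0.27 -0.55  0.01]
```

View pics/end.png

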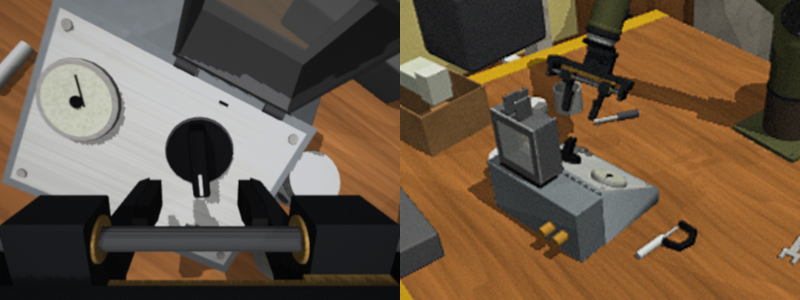

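The white end points down the slope at about 149°, at (203,190). The hood rests open at (525,145) and the gripper touches nothing. Handing in.

```bash
python3 -c "
from plant import *
print(finish_job())"
```

```text
the job is handed in; nothing more can be done
None
```

The job is handed in: the hood rests fully open, the knob is turned clockwise to its end stop, the gripper is clear of everything, and the bystanders were left alone; no verdict came back. On my first try at the tab, the gripper briefly touched the hood with about 13 N before I backed off.

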